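# Clamp a turned flange with the ball crank

## Robot

A 6-joint arm with a two-finger parallel gripper is mounted at the origin on a cart in front of the work surface, level with it; the furniture and walls round the work are solid. World frame = base frame: x ahead of the robot, y to its left, z up, the work surface at z = 0. Lengths are in m, angles in rad, forces in N, time in s.
With the tool pointing down it reaches from about 0.35 to 0.775 m from the base axis. Payload 5.5 kg.
Tool frame: the origin (TCP) lies between the finger pads; the fingertips stand 19 mm ahead of it and the grasp point (between the pads) is the TCP; z points along the fingers, y is the direction in which the jaws open and shut (so a half turn about z gives the same grasp; the last joint's range is limited). The gripper opens to 85 mm and grips with 20 to 120 N. Pads are 22 mm wide; open, the fingers measure 114 mm over their backs; the gripper's body (76 mm by 85 mm) begins 54 mm behind the grasp point. The pads swing forward as they close: fully open they stand 13 mm farther back than shut.
Start: joints at [1.135, 0.313, 0.046, 1.304, 0, 1.431], TCP at [0.168, 0.55, 0.25] pointing down, gripper open.
Joint ranges: [-2.76, 2.76], [-0.86, 1.69], [-1.03, 1.26], [-2.2, 2.34], [-1.47, 1.5], [-3.14, 3.14]. Speed limits (rad/s): [2.57, 2.57, 3.14, 3.14, 3.14, 3.14].

## Interface

Orientations are given as a unit quaternion [w, x, y, z].
In Python, from workcell import get_state, cams, workorder gives the robot as it stands.
- The arm moves only by the tool play_rows, never from a script. Its argument "series" is text: rows parted by semicolons, each of 7 numbers parted by spaces: the opening in per cent of the stroke, from 0 (shut) to 100 (fully open), then the shift along the tool's x, y, z in cm, then the turn, a rotation vector about the tool's x, y, z in degrees. A call has 1 to 12 rows; each row shifts and turns the commanded pose from where the row before left it, along the tool's axes as they then stand; what a row does not reach is not made up. A row lasts 1/8 s, in which the tool goes at most 62.5 mm and 10.7 degrees, less where a joint would pass 70% of its speed; a pose out of reach is approached as far as the arm can. A call with a gripper value outside its range is refused whole. The fingers move at their own pace and stop on an object; "newtons" is the grip in N (left out, the last holds). Time passes only in rows, so rows that do not move let the fingers close. It gives the time, the measured TCP pose, the force and the opening at its end, in the units of the state.
- get_state(): the state, without advancing time (a new reading comes with each control period).
- cams.read_camera(name): name is "side" or "top"; returns the picture (400x640x3 uint8, red, green, blue); there is no depth.
- cams.get_calibration(name): a dict with "fx", "fy", "cx", "cy" (pixels), "rvec" (rotation vector, rad) and "tvec" (3), from world to camera coordinates, as OpenCV has them. Camera axes: x right, y down, z forward; pixel columns grow to the right and rows downward; lengths in m; the calibration is good to about 2 mm. A picture is of the moment at which its call begins. get_calibration takes no time and is no camera call.
- workorder.hand_in(): hands the job in, once; it reports no verdict.
The state is a dict: "clock": time; "joint_pos": joint angles; "qvel": joint speeds; "tau": joint torques, N m; "tcp_pos": TCP position; "orientation": TCP orientation; "wrist_force": force on the tool from outside, world axes, zero at the start; "ft_torque": the same for the moment, N m; "finger_gap": finger opening in m.
Only numpy, scipy, OpenCV 4.12 (cv2) and the standard library are available. Lean on these libraries where they do the work, as an engineer would, in place of code of your own. Each camera call takes 0.05 s, during which the arm holds its last target.

## Task

The turned flange lies in its nest under the screw clamp, ready to be held for measuring. Fit the loose ball crank fully down onto the square end of the clamp's screw and wind it clockwise by its black grip, round full circles, until the foot bears firmly on the flange; stop when it comes up firm and do not force it. Let go and leave the crank on the square, and do not disturb the gear and the gauges lying nearby.

Things in the scene. Friction and masses are not known exactly. Their poses are not given: they have to be found in the camera images.
- crank: loose steel ball crank, 0.4 kg, standing on its hub, grip up, balanced. Origin: centre of the hub's underside; z up, x along the arm to the grip. Hub: 28 x 28 mm block 26 mm high, flats along x and y, dome above. Grasp its two flats that face along y, straddling the arm, and fit it upright. Socket in the underside: square, 13.2 mm wide, 22 mm deep, flats parallel to the hub's
- crank_top (a point): top of the crank's domed hub, 38 mm above its underside. The arm, a bar 11 mm thick at height 31 mm, runs through the hub to a counterweight ball (27 mm) at x = -47.5 mm and to a ball (21 mm) at x = +60 mm that carries the grip
- grip_mid (a point): middle of the crank's black plastic grip: upright round handle 19 mm thick and 42 mm high, 60 mm from the hub's axis; this point is 64.5 mm above the hub's underside, and the ball under the grip ends 23 mm below it. The grip revolves freely on its pin, so a hand that holds it need not turn as it goes round
- clamp_frame: grey two-column clamp, fixed on the plate: base 100 x 156 x 16 mm, two 14 mm columns 108 mm apart along its y, bridge 34 x 138 mm across them with its top at 140 mm (screw heads on it reach 144 mm). Origin: centre of the base's underside, on the screw's axis; z up
- seat_shoulder (a point): on the vertical axis of the clamp's screw, top of the round shoulder (24 mm across, 144 mm above the plate) on which the hub's underside rests when the crank is fully home. The screw does not rise or sink. Clockwise from above lowers the crosshead, 14 mm a turn. Free winding takes about 3.3 N at the grip (friction), and the screw stays where it is left
- square_top (a point): end of the screw's square, on its axis, 20 mm above the shoulder: 12 mm wide, last 2.5 mm tapering to 10 mm. The point belongs to the frame: the square's own angle differs each time and is not given; find it by feel (rest the crank on it with a few newtons and turn until it drops) or see it. Pressed off-centre or tilted the hub can stick half-way: then press on the dome
- crosshead: steel beam that the screw drives down the columns, with a round brass foot 30 mm across. Origin: centre of the foot's underside; z up. It starts 28 to 33 mm above the flange, 2 to 2.4 turns. On the flange the resistance rises by 1 N at the grip every 6 degrees. Firm: winding (in motion) takes 6 to 8 N at the grip, 75 to 125 N under the foot; over 10 N is forcing it
- flange_part: turned steel flange, loose between three short pins of the nest: disc 70 mm across, 9 mm thick, with a boss 32 mm across, 31 mm high in all. Origin: centre of its underside; the foot touches the boss when the crosshead's origin is 31 mm above this origin
- plug_gauge: bystander: plug gauge lying near the plate's front edge, 21 x 118 x 21 mm, origin at the centre of its underside
- gear: bystander: spur gear, 51 mm across and 20 mm high, flat on the plate, origin at the centre of its underside
- ring_gauge: bystander: knurled ring gauge, 54 mm across and 18 mm high, flat on the plate, origin at the centre of its underside

How it is judged:
By the outcome, as a careful person would: the job done as asked, in the order asked, and still so for the second after the job is handed in, with the robot touching nothing.
It also fails if it takes over 72 s, if anything falls off the work surface, if the arm or the gripper's body presses on something with over 40 N, if the wrist force passes 120 N, or if a joint passes its speed limit or range.

## Working session

There is one attempt and no reset: what is moved stays moved. The work goes in short steps, Python scripts to look and compute and a tool call to move; the robot and the scene stay as the last step left them, time stands still between calls to the robot, and variables do not carry over. Pictures are saved under pics/ and viewed, and the job is handed in when it is done.

Besides the shell and the picture viewer there is one more tool, called in YAML: its name, and indented under it one key for each argument. play_rows: Moves the arm, as the interface text tells. Its arguments: {"type":"object","properties":{"series":{"type":"string"},"newtons":{"type":"number"}},"required":["series"]}

```bash
ls; mkdir -p pics
python3 - <<'E'
from workcell import get_state, cams, workorder
import cv2
s=get_state(); print(s)
for n in ("side","top"):
    im=cams.read_camera(n); cv2.imwrite(f"pics/{n}0.png",im[:,:,::-1]); print(n,cams.get_calibration(n))
E
```

```text
pics
{'clock': 0.0, 'joint_pos': array([1.13542377e+00, 3.13990492e-01, 4.49641912e-02, 1.30362365e+00,
       2.50880409e-05, 1.43118544e+00]), 'qvel': array([-0.00062736,  0.00029499, -0.00043535,  0.00061007, -0.00055524,
       -0.00053749]), 'tau': array([-6.90024135e-04, -4.80626929e+01,  2.98534173e+01,  1.92019099e-02,
       -1.29031991e-04, -1.56970782e-05]), 'tcp_pos': array([0.16739295, 0.54958004, 0.24940845]), 'orientation': array([-2.74824295e-04,  1.47342380e-01,  9.89085115e-01, -8.85215759e-04]), 'wrist_force': array([0.5715408 , 0.77084716, 0.15840281]), 'ft_torque': array([-0.00276512, -0.07325015, -0.04572787]), 'finger_gap': 0.08559437481956213}
side {'fx': 416.75281743501563, 'fy': 416.75281743501563, 'cx': 315.88038381382967, 'cy': 204.5198309884005, 'rvec': array([ 0.43629697, -2.86870259,  0.92897036]), 'tvec': array([0.41976848, 0.24520972, 0.87400464])}
top {'fx': 486.60036092246077, 'fy': 486.60036092246077, 'cx': 314.30261202758663, 'cy': 193.81926691111073, 'rvec': array([ 2.13095986, -2.16803305,  0.11479814]), 'tvec': array([-0.08509957,  0.44482412,  1.19375633])}
```

View pics/side0.png

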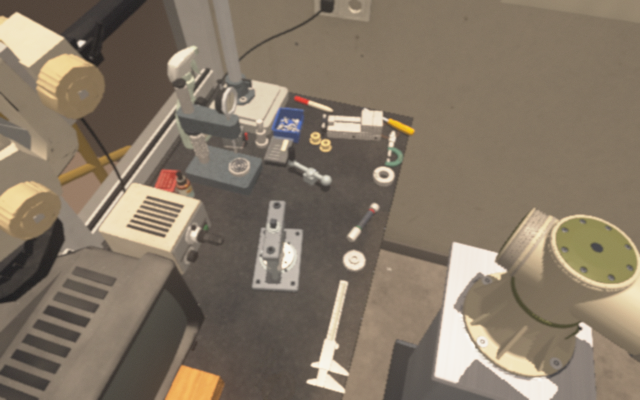

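View pics/top0.png

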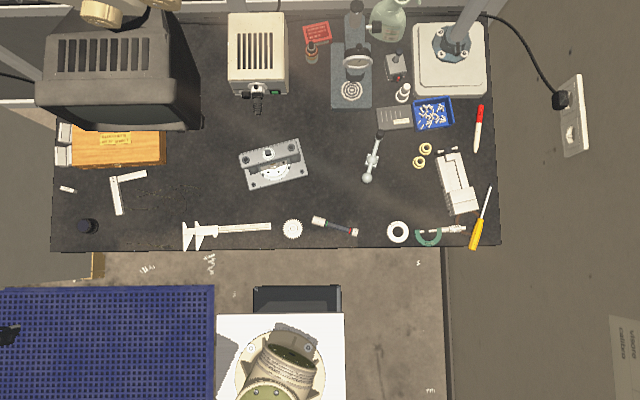

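```bash
cat > h.py <<'E'
import numpy as np, cv2
from workcell import get_state, cams, workorder
C={n:cams.get_calibration(n) for n in("side","top")}
def K(n):
    c=C[n]; return np.array([[c['fx'],0,c['cx']],[0,c['fy'],c['cy']],[0,0,1]])
def proj(n,p): 
    return cv2.projectPoints(np.array(p,float).reshape(-1,3),C[n]['rvec'],C[n]['tvec'],K(n),None)[0].reshape(-1,2)
def ray(n,uv):
    R=cv2.Rodrigues(C[n]['rvec'])[0]; o=-R.T@C[n]['tvec']
    d=R.T@np.linalg.inv(K(n))@np.array([uv[0],uv[1],1.]); return o,d/np.linalg.norm(d)
def onz(n,uv,z):
    o,d=ray(n,uv); return o+d*(z-o[2])/d[2]
def tri(a,b):
    o1,d1=ray("side",a);o2,d2=ray("top",b)
    A=np.stack([d1,-d2],1); t=np.linalg.lstsq(A,o2-o1,rcond=None)[0]
    p,q=o1+t[0]*d1,o2+t[1]*d2; return (p+q)/2,np.linalg.norm(p-q)
def zoom(n,x0,y0,x1,y1,s,name,im=None):
    if im is None: im=cams.read_camera(n)
    c=im[y0:y1,x0:x1,::-1]; c=cv2.resize(c,None,fx=s,fy=s,interpolation=cv2.INTER_CUBIC)
    cv2.imwrite(f"pics/{name}.png",c)
E
python3 - <<'E'
from h import *
print(proj("top",[[0,0,0],[.168,.55,.25],[.6,0,0]]),proj("side",[[0,0,0],[.168,.55,.25],[.6,0,0]]))
for n in C: print(ray(n,(320,200)))
a=cv2.imread("pics/top0.png")[:,:,::-1];b=cv2.imread("pics/side0.png")[:,:,::-1]
zoom("top",230,120,400,200,4.7,"t1",a);zoom("side",240,150,350,300,4,"s1",b)
E
```

```text
[[279.61422658 375.13899594]
 [ -6.1175842  322.23329162]
 [277.92772575 136.0565132 ]] [[516.03915886 321.44351406]
 [416.53133016 716.81936015]
 [250.80757577 247.52248281]]
(array([0.30553472, 0.42422139, 0.85258562]), array([ 0.16942766, -0.57059238, -0.80356618]))
(array([ 0.29255169, -0.11217088,  1.23773819]), array([ 0.11069762,  0.00443116, -0.99384425]))
```

View pics/t1.png

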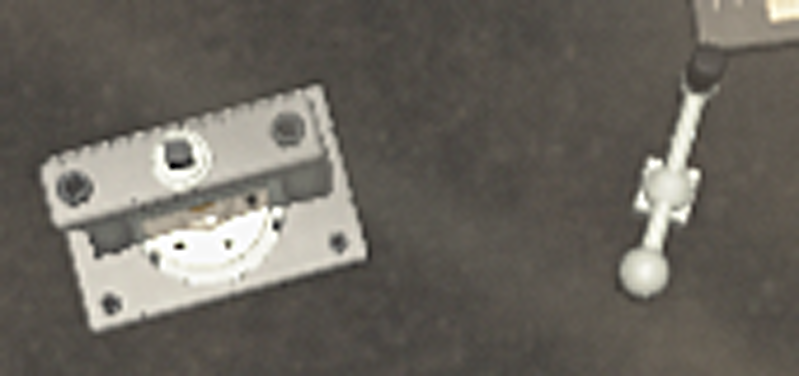

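View pics/s1.png

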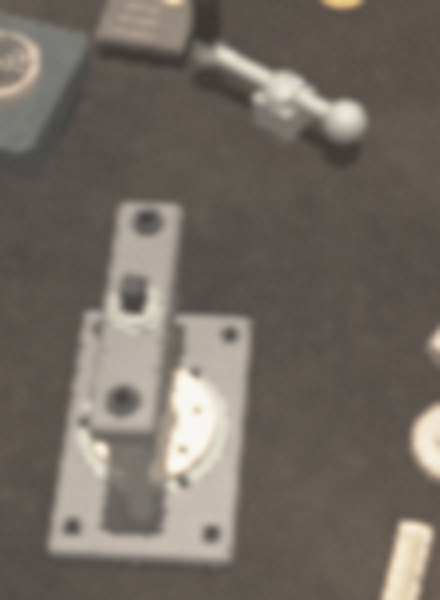

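Run:
```python
from h import *
a=cv2.imread("pics/top0.png")[:,:,::-1];b=cv2.imread("pics/side0.png")[:,:,::-1]
zoom("top",255,140,285,165,26,"t2",a);zoom("side",258,210,288,240,20,"s2",b)
zoom("top",355,125,400,190,9,"t3",a);zoom("side",285,150,335,190,15,"s3",b)
```

```text
(no output)
```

View pics/t2.png

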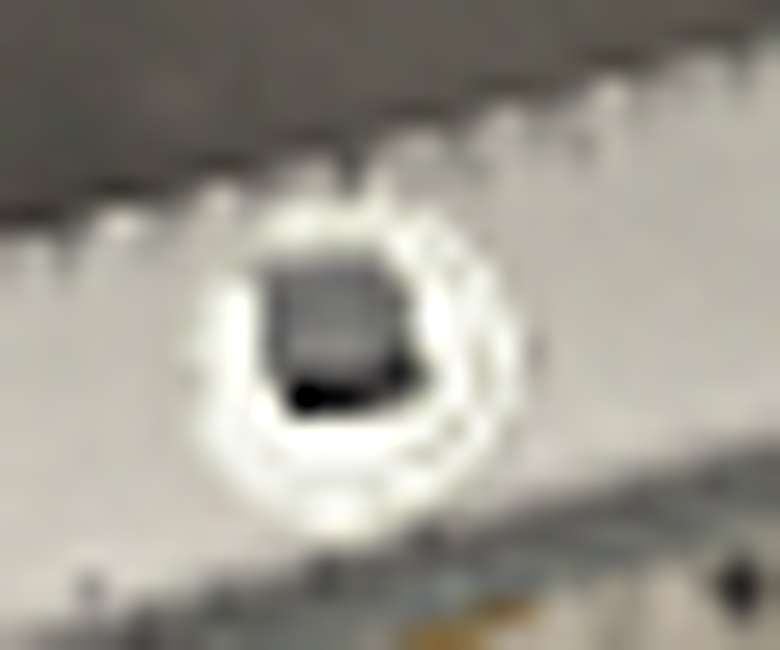

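View pics/s2.png

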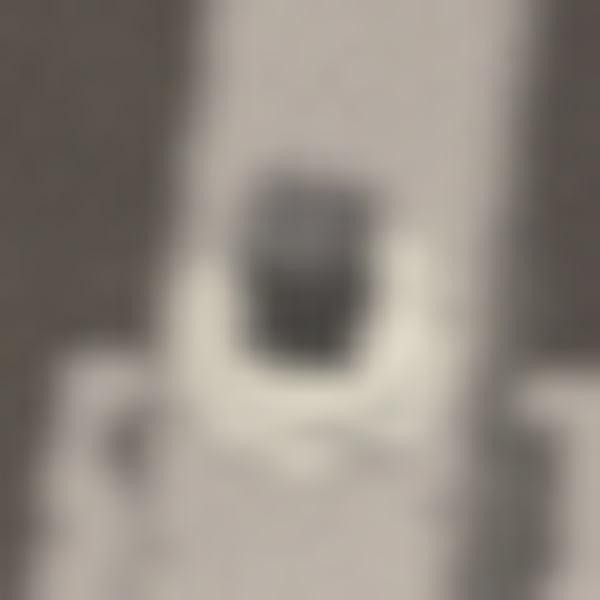

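View pics/t3.png

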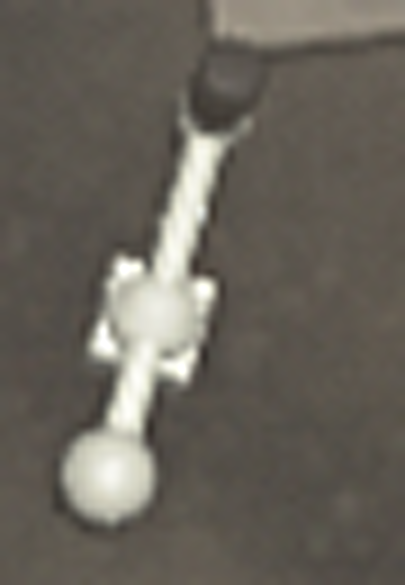

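View pics/s3.png

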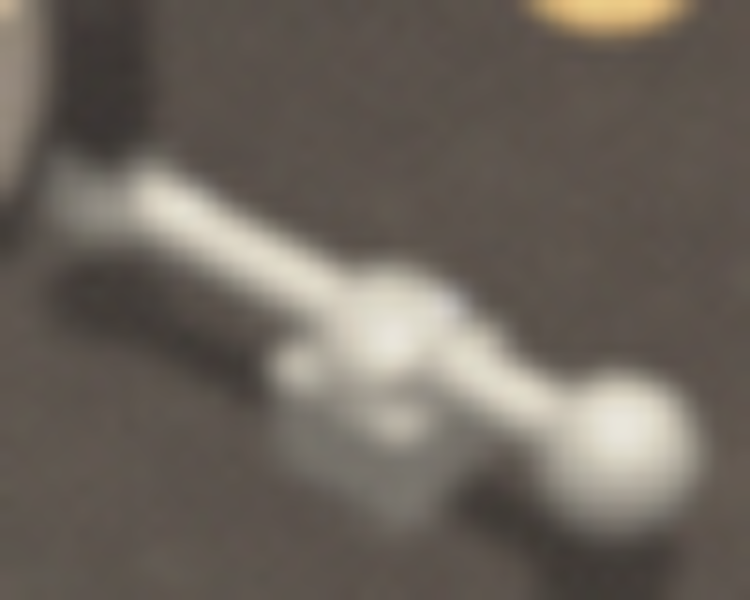

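```bash
cat > m1.py <<'E'
from h import *
def px(z,s,x0,y0): return ((z[0]+.5)/s-.5+x0,(z[1]+.5)/s-.5+y0)
T3=lambda *z:px(z,9,355,125); S3=lambda *z:px(z,15,285,150); T2=lambda *z:px(z,26,255,140); S2=lambda *z:px(z,20,258,210)
T1=lambda *z:px(z,4.7,230,120); S1=lambda *z:px(z,4,240,150)
f=lambda v:np.round(v,4)
print("cw top",f(onz("top",T3(109,477),.031)),"side",f(onz("side",S3(620,450),.031)),"tri",tri(S3(620,450),T3(109,477)))
print("hub top",f(onz("top",T3(154.5,319.5),.026)))
print("grip top",f(onz("top",T3(235,75),.0855)))
print("dome tri",tri(S3(395,305),T3(156,312)))
print("sq top",f(onz("top",T2(333,310),.164)),"side",f(onz("side",S2(312,205),.164)))
print("shoulder",f(onz("top",T2(360,372),.144)),"side",f(onz("side",S2(310,335),.144)))
for n,P in (("top",[T1(92,330),T1(367,260),T1(320,85)]),("side",[S1(48,553),S1(232,562),S1(253,318),S1(84,312)])):
    for p in P: print("base",n,f(onz(n,p,.016)))
for n,P in (("top",[T1(42,173),T1(57,226),T1(331,160),T1(319,86)]),("side",[S1(118,203),S1(182,208),S1(157,432),S1(93,430)])):
    print("bridge",n,[list(f(onz(n,p,.14))) for p in P])
sc=[T1(73,188),T1(288,128)]; ss=[S1(147,222),S1(123,400)]
print([f(onz("top",p,.144)) for p in sc],[f(onz("side",p,.144)) for p in ss])
for a,b in (((295,405),(425,380)),((268,263),(388,252))):
    A,B=[onz("top",T2(*q),.155) for q in (a,b)]; d=B-A; print("edge",np.degrees(np.arctan2(d[1],d[0]))%90,np.linalg.norm(d))
E
python3 m1.py
```

```text
cw top [ 0.4814 -0.2247  0.031 ] side [ 0.4835 -0.2256  0.031 ] tri (array([ 0.48216936, -0.22445974,  0.03234481]), np.float64(0.0019498123711066098))
hub top [ 0.5267 -0.2392  0.026 ]
grip top [ 0.5815 -0.2566  0.0855]
dome tri (array([ 0.52682277, -0.23820673,  0.03933355]), np.float64(0.0012623445466539288))
sq top [0.5243 0.0093 0.164 ] side [0.5254 0.0097 0.164 ]
shoulder [0.523  0.0092 0.144 ] side [0.5264 0.0125 0.144 ]
base top [0.4579 0.0726 0.016 ]
base top [ 0.4934 -0.0766  0.016 ]
base top [ 0.5907 -0.0523  0.016 ]
base side [0.5541 0.1005 0.016 ]
base side [0.4573 0.0759 0.016 ]
base side [ 0.4956 -0.0754  0.016 ]
base side [ 0.5931 -0.0495  0.016 ]
bridge top [[np.float64(0.5192), np.float64(0.0784), np.float64(0.14)], [np.float64(0.4927), np.float64(0.071), np.float64(0.14)], [np.float64(0.5228), np.float64(-0.0633), np.float64(0.14)], [np.float64(0.5599), np.float64(-0.0578), np.float64(0.14)]]
bridge side [[np.float64(0.5588), np.float64(-0.0487), np.float64(0.14)], [np.float64(0.5252), np.float64(-0.0557), np.float64(0.14)], [np.float64(0.4912), np.float64(0.0744), np.float64(0.14)], [np.float64(0.5211), np.float64(0.0825), np.float64(0.14)]]
[array([0.5106, 0.0626, 0.144 ]), array([ 0.5383, -0.0426,  0.144 ])] [array([ 0.5384, -0.039 ,  0.144 ]), array([0.5121, 0.0647, 0.144 ])]
edge 9.94915185912619 0.01154879655305419
edge 4.185684932543936 0.0105381748872078
```

```bash
cat >> h.py <<'E'
from scipy.spatial.transform import Rotation as Ro
def pose():
    s=get_state(); q=s['orientation']; return s['tcp_pos'],Ro.from_quat([q[1],q[2],q[3],q[0]]),s
def heading(R): y=R.as_matrix()[:,1]; return np.degrees(np.arctan2(y[1],y[0]))
def go(t,head=None):
    p,R,s=pose(); print("tool shift cm",np.round(R.as_matrix().T@(np.array(t)-p)*100,2),"head",round(heading(R),2), "turn z", None if head is None else round(heading(R)-head,2),"tilt",np.round(R.as_matrix()[:,2],4),"F",np.round(s['wrist_force'],2),"clk",s['clock'])
E
python3 -c "
from h import *
go([.527,-.239,.25],72.4)"
```

```text
tool shift cm [-5.738e+01 -6.496e+01  4.000e-02] head 73.05 turn z 0.65 tilt [-7.0e-04 -1.5e-03 -1.0e+00] F [-0.76 -0.3  -0.07] clk 0.1
```

play_rows:
  series: "100 -3.6 -4.06 0 0 0 0;100 -3.6 -4.06 0 0 0 0;100 -3.6 -4.06 0 0 0 0;100 -3.6 -4.06 0 0 0 0;100 -3.6 -4.06 0 0 0 0;100 -3.6 -4.06 0 0 0 0;100 -3.6 -4.06 0 0 0 0;100 -3.6 -4.06 0 0 0 0;100 -3.6 -4.06 0 0 0 0;100 -3.6 -4.06 0 0 0 0;100 -3.6 -4.06 0 0 0 0;100 -3.6 -4.06 0 0 0 0.65"
  newtons: 40

```text
clock: 1.6
tcp_pos: [0.4391, -0.0437, 0.2501]
orientation: [-0.0, 0.153, 0.988, 0.0]
wrist_force: [0.1, 0.2, 1.1]
finger_gap: 0.0854
```

play_rows:
  series: "100 -3.6 -4.06 0 0 0 0;100 -3.6 -4.06 0 0 0 0;100 -3.6 -4.06 0 0 0 0;100 -3.4 -4.06 0 0 0 0;100 0 0 5 0 0 0;100 0 0 5 0 0 0;100 0 0 0 0 0 0;100 0 0 0 0 0 0"

```text
clock: 2.6
tcp_pos: [0.5257, -0.2399, 0.1517]
orientation: [0.001, 0.153, 0.988, -0.0]
wrist_force: [-0.1, 0.3, 0.4]
finger_gap: 0.0853
```

Run:
```python
from h import *
go([.527,-.239,.025],72.4); print(pose()[0])
a=cams.read_camera("top");b=cams.read_camera("side")
zoom("top",330,110,420,200,6,"t4",a);zoom("side",260,110,360,210,6,"s4",b)
```

```text
tool shift cm [-0.08  0.12 12.67] head 72.41 turn z 0.01 tilt [ 1.1e-03 -5.0e-04 -1.0e+00] F [-0.11  0.28  0.42] clk 2.6
[ 0.5257106  -0.23985356  0.15172738]
```

View pics/t4.png

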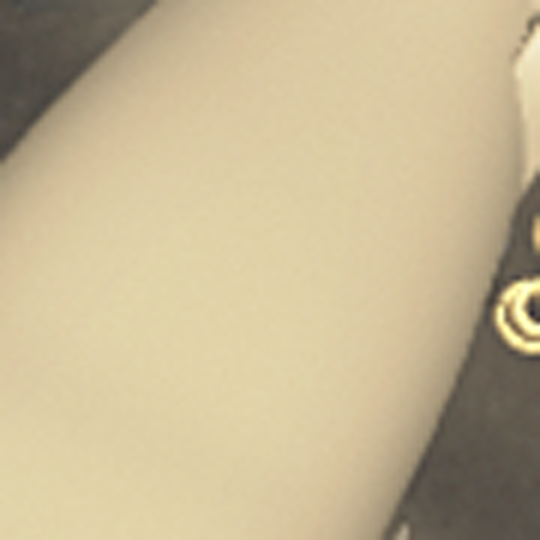

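View pics/s4.png

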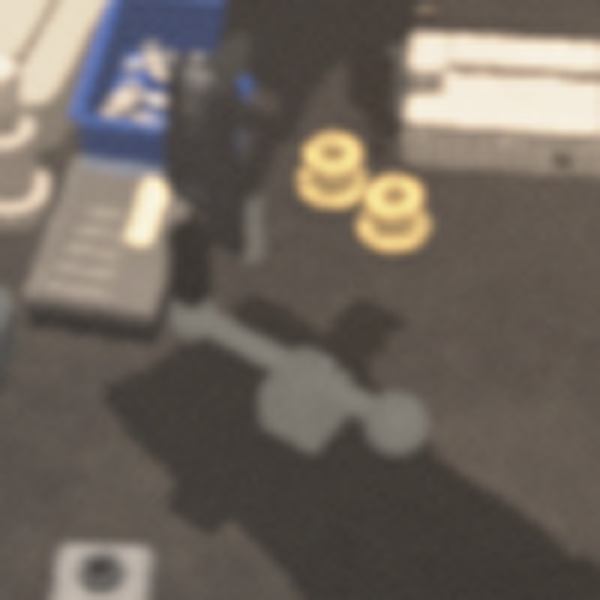

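play_rows:
  series: "100 -0.08 0.1 4 0 0 0;100 0 0 4 0 0 0;100 0 0 3 0 0 0;100 0 0 1.6 0 0 0;100 0 0 0 0 0 0;100 0 0 0 0 0 0"

```text
clock: 3.45
tcp_pos: [0.5274, -0.2396, 0.026]
orientation: [0.001, 0.153, 0.988, -0.001]
wrist_force: [-0.1, 1.1, 0.5]
finger_gap: 0.0854
```

Run:
```python
from h import *
go([.527,-.239,.025],72.4); print(pose()[0])
b=cams.read_camera("side")
zoom("side",260,110,360,210,6,"s5",b)
```

```text
tool shift cm [0.06 0.05 0.1 ] head 72.41 turn z 0.01 tilt [ 0.0025 -0.0015 -1.    ] F [-0.08  1.06  0.48] clk 3.45
[ 0.52744001 -0.23963367  0.02599931]
```

View pics/s5.png

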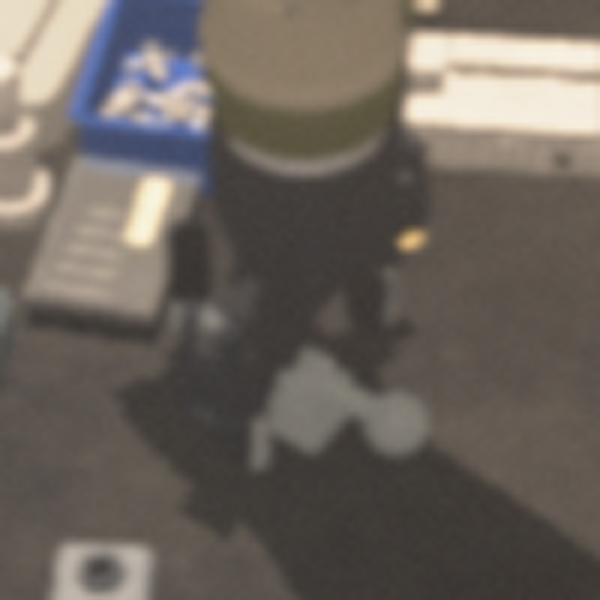

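play_rows:
  series: "60 0 0 0 0 0 0;40 0 0 0 0 0 0;20 0 0 0 0 0 0;20 0 0 0 0 0 0;20 0 0 0 0 0 0;20 0 0 0 0 0 0"
  newtons: 60

```text
clock: 4.25
tcp_pos: [0.5265, -0.2389, 0.0247]
orientation: [0.0, 0.153, 0.988, 0.0]
wrist_force: [0.0, 2.1, 5.3]
finger_gap: 0.0266
```

Run:
```python
from h import *
go([.527,-.239,.025],72.4); print(pose()[0])
b=cams.read_camera("side")
zoom("side",260,110,360,210,6,"s6",b)
```

```text
tool shift cm [-0.05  0.01 -0.03] head 72.41 turn z 0.01 tilt [ 8.e-04 -0.e+00 -1.e+00] F [0.03 2.06 5.29] clk 4.25
[ 0.52650294 -0.2389135   0.02474841]
```

View pics/s6.png

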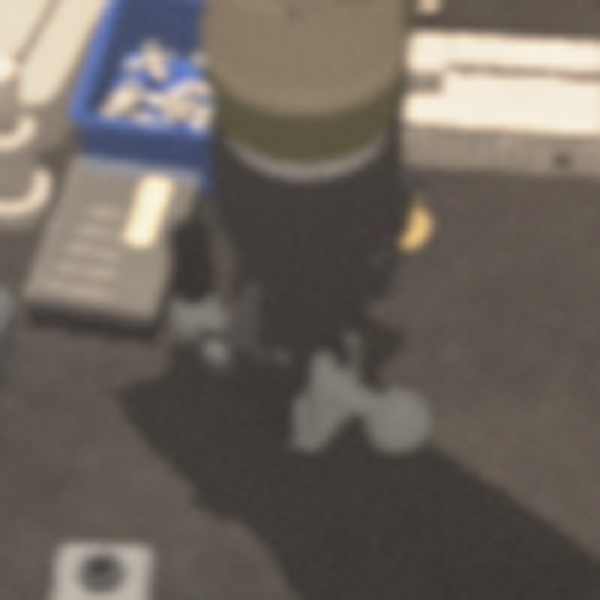

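play_rows:
  series: "20 0 0 -1 0 0 0;20 0 0 -4 0 0 0;20 0 0 -5 0 0 0;20 0 0 -5 0 0 0;20 0 0 -5 0 0 0;20 0 0 -3.5 0 0 0;20 0 0 0 0 0 0;20 0 0 0 0 0 0"

```text
clock: 5.3
tcp_pos: [0.5254, -0.2386, 0.2576]
orientation: [-0.001, 0.153, 0.988, 0.001]
wrist_force: [0.3, 0.8, -3.8]
finger_gap: 0.027
```

Run:
```python
from h import *
go([.5247,.0105,.260],98); print(pose()[0])
b=cams.read_camera("side")
zoom("side",240,60,360,180,5,"s7",b)
```

```text
tool shift cm [ 7.6  23.72 -0.21] head 72.39 turn z -25.61 tilt [-0.0023  0.0014 -1.    ] F [ 0.26  0.77 -3.77] clk 5.3
[ 0.52540419 -0.238576    0.25756121]
```

View pics/s7.png

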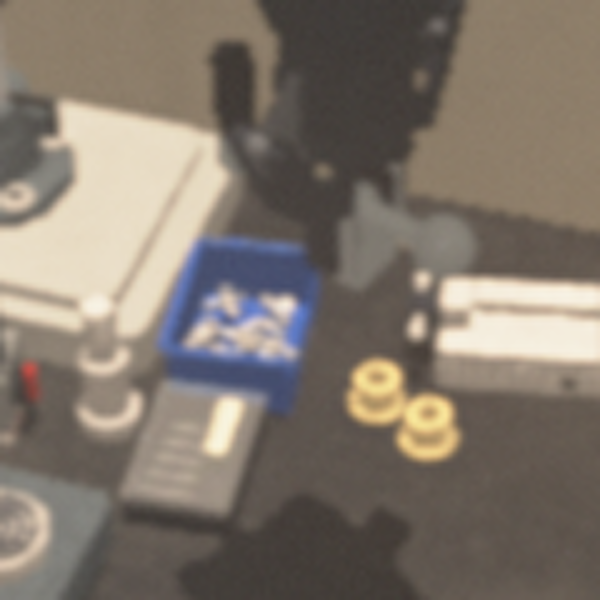

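play_rows:
  series: "20 1.2 3.9 0 0 0 0;20 1.3 4 0 0 0 0;20 1.3 4 0 0 0 0;20 1.3 4 0 0 0 0;20 1.3 4 0 0 0 0;20 1.2 3.8 -0.2 0 0 0;20 0 0 0 0 0 -8.6;20 0 0 0 0 0 -8.5;20 0 0 0 0 0 -8.5;20 0 0 0 0 0 0;20 0 0 0 0 0 0"

```text
clock: 6.72
tcp_pos: [0.5248, 0.01, 0.2601]
orientation: [-0.001, -0.069, 0.998, 0.0]
wrist_force: [0.1, 1.2, -2.8]
finger_gap: 0.0268
```

Run:
```python
from h import *
go([.5247,.0105,.20],98); print(pose()[0])
b=cams.read_camera("side");a=cams.read_camera("top")
zoom("side",210,150,330,270,5,"s8",b);zoom("top",200,90,340,200,5.5,"t8",a)
```

```text
tool shift cm [-0.01  0.05  6.01] head 97.86 turn z -0.14 tilt [-2.1e-03  4.0e-04 -1.0e+00] F [ 0.11  1.2  -2.77] clk 6.725
[0.524825   0.01000294 0.2601478 ]
```

View pics/s8.png

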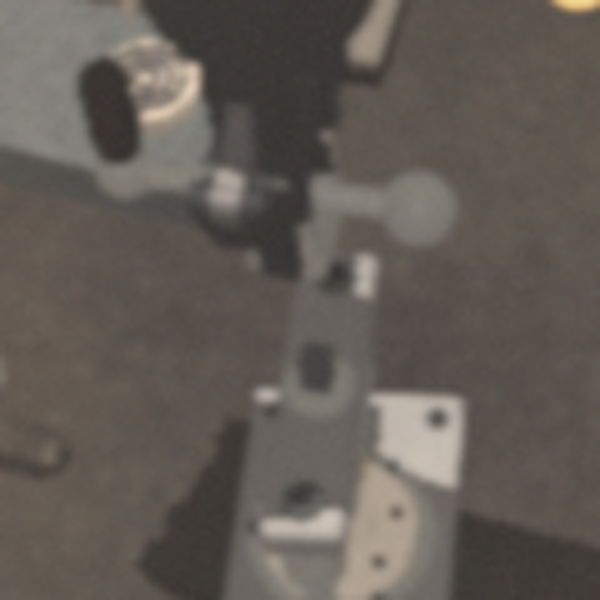

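View pics/t8.png

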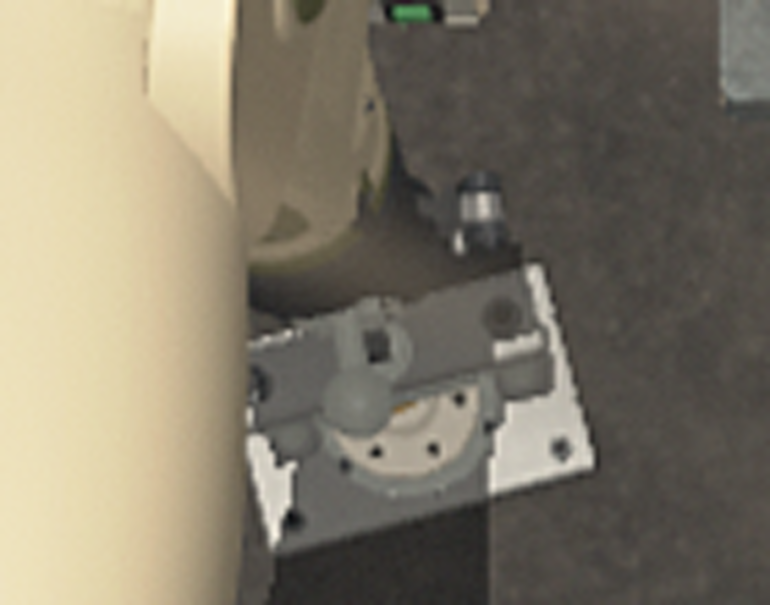

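Run:
```python
from m1 import *
print()
t=px((358,401),5.5,200,90); s=px((420,208),5,210,150)
p,e=tri(s,t); print(p,e, onz("top",t,.2664),onz("side",s,.2664))
h=np.radians(7.86)
print("pred cw from TCP", .5248-.0475*np.cos(h), .010-.0475*np.sin(h))
for n in C: print(proj(n,[[.5248-.0475*np.cos(h), .010-.0475*np.sin(h),.2664]]))
print(t,s)
sq=px((376,346),5.5,200,90);print("sq",onz("top",sq,.16))
```

```text
cw top [ 0.4814 -0.2247  0.031 ] side [ 0.4835 -0.2256  0.031 ] tri (array([ 0.48216936, -0.22445974,  0.03234481]), np.float64(0.0019498123711066098))
hub top [ 0.5267 -0.2392  0.026 ]
grip top [ 0.5815 -0.2566  0.0855]
dome tri (array([ 0.52682277, -0.23820673,  0.03933355]), np.float64(0.0012623445466539288))
sq top [0.5243 0.0093 0.164 ] side [0.5254 0.0097 0.164 ]
shoulder [0.523  0.0092 0.144 ] side [0.5264 0.0125 0.144 ]
base top [0.4579 0.0726 0.016 ]
base top [ 0.4934 -0.0766  0.016 ]
base top [ 0.5907 -0.0523  0.016 ]
base side [0.5541 0.1005 0.016 ]
base side [0.4573 0.0759 0.016 ]
base side [ 0.4956 -0.0754  0.016 ]
base side [ 0.5931 -0.0495  0.016 ]
bridge top [[np.float64(0.5192), np.float64(0.0784), np.float64(0.14)], [np.float64(0.4927), np.float64(0.071), np.float64(0.14)], [np.float64(0.5228), np.float64(-0.0633), np.float64(0.14)], [np.float64(0.5599), np.float64(-0.0578), np.float64(0.14)]]
bridge side [[np.float64(0.5588), np.float64(-0.0487), np.float64(0.14)], [np.float64(0.5252), np.float64(-0.0557), np.float64(0.14)], [np.float64(0.4912), np.float64(0.0744), np.float64(0.14)], [np.float64(0.5211), np.float64(0.0825), np.float64(0.14)]]
[array([0.5106, 0.0626, 0.144 ]), array([ 0.5383, -0.0426,  0.144 ])] [array([ 0.5384, -0.039 ,  0.144 ]), array([0.5121, 0.0647, 0.144 ])]
edge 9.94915185912619 0.01154879655305419
edge 4.185684932543936 0.0105381748872078

[0.47955979 0.00321466 0.26629985] 0.00022413170058328992 [0.47942726 0.00318646 0.2664    ] [0.47964567 0.00328398 0.2664    ]
pred cw from TCP 0.477746254128407 0.0035042321892221878
[[294.56976009 191.54441676]]
[[264.52861454 163.31749071]]
(264.6818181818182, 162.5) (293.6, 191.2)
sq [0.52271181 0.0083315  0.16      ]
```

Run:
```python
from h import *
im=cv2.imread("pics/top0.png"); g=cv2.cvtColor(im,cv2.COLOR_BGR2GRAY)[146:160,260:280]
print(g)
im=cv2.imread("pics/side0.png"); g=cv2.cvtColor(im,cv2.COLOR_BGR2GRAY)[214:234,264:284]
print(g)
```

```text
[[ 76  74  71  72  76 103 134 145  92 161 162 161 153 151 179 175 177 167
  183 179]
 [ 71  84 120 177 139 146 179 182 150 210 174 173 173 170 184 183 183 181
  180 180]
 [166 140 169 189 174 213 241 231 232 234 221 226 188 179 183 182 183 179
  182 179]
 [167 169 185 188 193 197 201 186 183 190 251 226 231 183 183 183 183 182
  181 184]
 [183 182 188 202 180 129 127 121 114 120 194 238 212 234 184 184 184 185
  183 184]
 [188 188 199 235 239 109 111 116 116 105 125 254 239 240 200 184 187 187
  185 184]
 [189 188 204 243 250 109 115 121 123 114 129 255 248 237 232 184 189 188
  188 188]
 [190 191 216 245 248 107 125 130 131 111  84 219 248 212 248 167 191 191
  189 190]
 [193 188 192 240 248 142  68  75  78  62  40 153 254 205 231 181 193 195
  191 193]
 [193 192 205 243 249 235   6  15  32  88 146 217 248 221 227 195 195 198
  198 195]
 [194 192 214 246 244 254 243 251 251 251 251 245 202 246 192 196 198 200
  204 201]
 [195 195 202 231 245 234 250 252 252 250 228 209 237 219 190 206 201 192
  189 182]
 [198 198 196 206 236 242 231 231 231 223 248 247 213 189 191 186 178 165
  147 
[... 1091 characters left out ...]
 175 159
  133 111]
 [ 92 114 155 189 200 175 127  87  72  70  74 106 161 202 214 199 181 160
  133 109]
 [121 131 161 190 200 184 146 113  93  85  89 126 179 211 214 203 186 160
  130 110]
 [154 151 167 190 199 197 186 164 150 144 145 162 196 211 208 200 182 152
  125 114]
 [160 155 167 185 197 201 204 202 200 200 200 201 206 203 202 196 176 145
  121 123]
 [140 140 157 174 192 200 201 204 206 206 203 201 196 193 197 189 167 139
  119 123]
 [122 137 158 172 186 196 199 198 194 187 183 183 187 194 195 183 163 135
  113 111]
 [119 140 161 174 177 182 185 191 195 194 186 175 172 177 180 177 162 136
  112 104]
 [130 144 166 175 175 174 176 181 190 190 183 174 170 172 175 173 160 136
  116 106]]
```

Run:
```python
from h import *
go([.5233,.0107,.192],98)
```

```text
tool shift cm [0.16 0.1  6.87] head 97.9 turn z -0.1 tilt [-1.1e-03  2.0e-04 -1.0e+00] F [-0.84  0.75 -3.74] clk 6.825
```

play_rows:
  series: "20 0.16 0.1 2 0 0 0;20 0 0 3 0 0 0;20 0 0 1.5 0 0 0;20 0 0 0 0 0 0;20 0 0 0 0 0 0"

```text
clock: 7.45
tcp_pos: [0.5243, 0.0106, 0.1973]
orientation: [0.001, -0.07, 0.998, -0.0]
wrist_force: [0.6, 0.3, -2.7]
finger_gap: 0.0267
```

Run:
```python
from h import *
go([.5233,.0107,.187],98); print(pose()[0])
b=cams.read_camera("side");a=cams.read_camera("top")
zoom("side",210,150,330,270,5,"s9",b);zoom("top",200,90,340,200,5.5,"t9",a)
```

```text
tool shift cm [0.1  0.02 1.03] head 97.99 turn z -0.01 tilt [ 1.5e-03 -1.0e-04 -1.0e+00] F [ 0.64  0.29 -2.74] clk 7.45
[0.52432766 0.01063919 0.19726114]
```

View pics/s9.png

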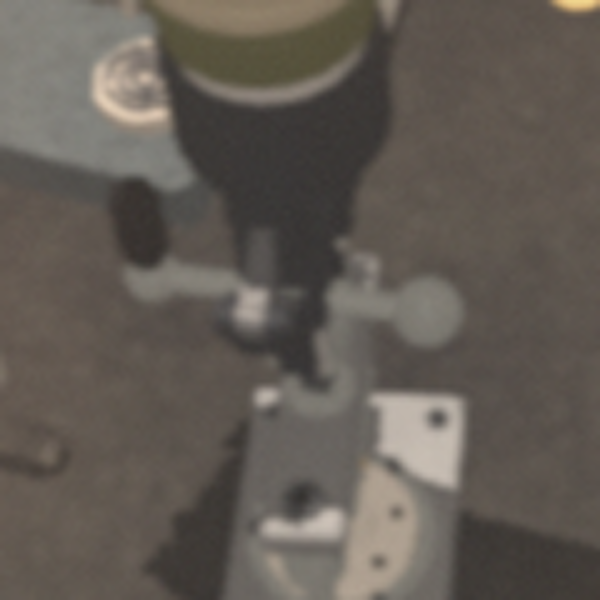

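View pics/t9.png

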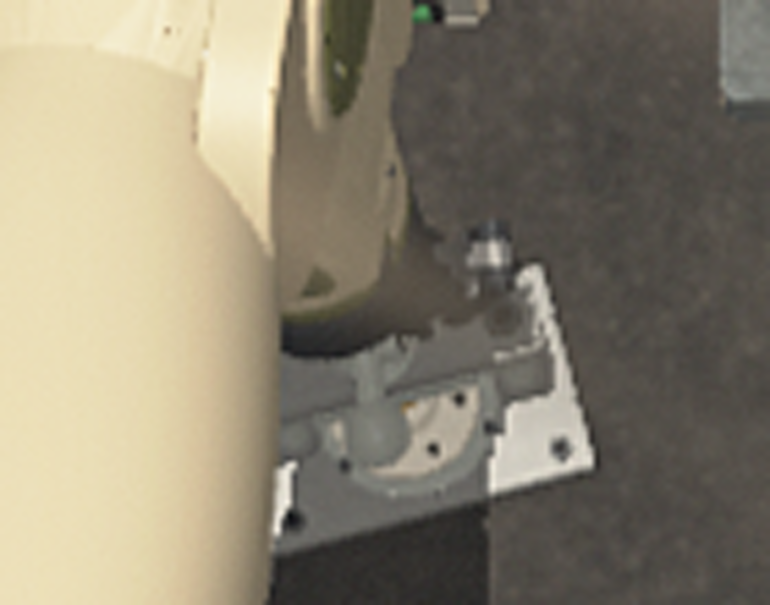

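```bash
python3 - <<'E' | tail -5
from m1 import *
t=px((378,433),5.5,200,90); s=px((430,312),5,210,150)
p,e=tri(s,t); print(p,e, onz("top",t,.2036),onz("side",s,.2036))
print(p+[.0475*np.cos(np.radians(8)),.0475*np.sin(np.radians(8)),0])
E
```

```text
[array([0.5106, 0.0626, 0.144 ]), array([ 0.5383, -0.0426,  0.144 ])] [array([ 0.5384, -0.039 ,  0.144 ]), array([0.5121, 0.0647, 0.144 ])]
edge 9.94915185912619 0.01154879655305419
edge 4.185684932543936 0.0105381748872078
[0.47886786 0.00302178 0.20173574] 0.00011410453860213131 [0.47859008 0.00282201 0.2036    ] [0.47831301 0.00422884 0.2036    ]
[0.52590559 0.0096325  0.20173574]
```

play_rows:
  series: "20 0.07 0.05 0.3 0 0 0;20 0 0 0.3 0 0 0;20 0 0 0.2 0 0 0;20 0 0 0 0 0 0"

```text
clock: 8.05
tcp_pos: [0.5228, 0.0111, 0.188]
orientation: [-0.0, -0.07, 0.998, 0.0]
wrist_force: [-0.9, 0.5, -3.4]
finger_gap: 0.0267
```

play_rows:
  series: "20 0 0 0.2 0 0 0;20 0 0 0 0 0 0"

```text
clock: 8.3
tcp_pos: [0.5231, 0.0111, 0.1863]
orientation: [0.0, -0.07, 0.998, 0.0]
wrist_force: [1.0, 0.1, -3.2]
finger_gap: 0.0267
```

play_rows:
  series: "20 0 0 0.2 0 0 0;20 0 0 0 0 0 0"

```text
clock: 8.55
tcp_pos: [0.5233, 0.0111, 0.1843]
orientation: [0.0, -0.07, 0.998, 0.0]
wrist_force: [2.0, -0.1, -3.5]
finger_gap: 0.0265
```

play_rows:
  series: "20 0 0 0.2 0 0 0;20 0 0 0 0 0 0"

```text
clock: 8.8
tcp_pos: [0.5233, 0.0111, 0.1823]
orientation: [0.0, -0.07, 0.998, 0.0]
wrist_force: [2.8, -0.3, -2.3]
finger_gap: 0.0269
```

play_rows:
  series: "20 -0.04 0 0.2 0 0 0;20 0 0 0.2 0 0 0;20 0 0 0 0 0 0"

```text
clock: 9.18
tcp_pos: [0.5234, 0.0112, 0.1781]
orientation: [0.0, -0.07, 0.998, 0.0]
wrist_force: [2.6, -0.1, -4.2]
finger_gap: 0.0269
```

play_rows:
  series: "20 0 0 0.2 0 0 0;20 0 0 0.2 0 0 0;20 0 0 0 0 0 0"

```text
clock: 9.55
tcp_pos: [0.5234, 0.0112, 0.1741]
orientation: [0.0, -0.07, 0.998, 0.0]
wrist_force: [3.7, 0.3, -4.6]
finger_gap: 0.027
```

play_rows:
  series: "20 -0.05 0 0.2 0 0 0;20 0 0 0.2 0 0 0;20 0 0 0 0 0 0"

```text
clock: 9.93
tcp_pos: [0.5235, 0.0112, 0.1699]
orientation: [-0.0, -0.07, 0.998, 0.0]
wrist_force: [1.8, 0.1, -4.7]
finger_gap: 0.0264
```

play_rows:
  series: "20 0 0 0.15 0 0 0;20 0 0 0 0 0 0"

```text
clock: 10.18
tcp_pos: [0.5235, 0.0112, 0.1688]
orientation: [-0.0, -0.07, 0.998, 0.0]
wrist_force: [0.4, -1.1, -1.7]
finger_gap: 0.0267
```

play_rows:
  series: "20 0 0 0.1 0 0 0;20 0 0 0 0 0 0"

```text
clock: 10.42
tcp_pos: [0.5235, 0.0112, 0.1687]
orientation: [0.0, -0.07, 0.998, -0.0]
wrist_force: [-1.7, -0.0, 5.0]
finger_gap: 0.0273
```

Run:
```python
from h import *
go([.5233,.0107,.187],98); print(pose()[2]['ft_torque'])
b=cams.read_camera("side");a=cams.read_camera("top")
zoom("side",210,150,330,270,5,"s10",b);zoom("top",200,90,340,200,5.5,"t10",a)
```

```text
tool shift cm [ 0.03 -0.05 -1.83] head 98.0 turn z 0.0 tilt [ 3.e-04 -2.e-04 -1.e+00] F [-1.68 -0.04  5.03] clk 10.425
[-0.08725196  0.56838822  0.00670802]
```

View pics/s10.png

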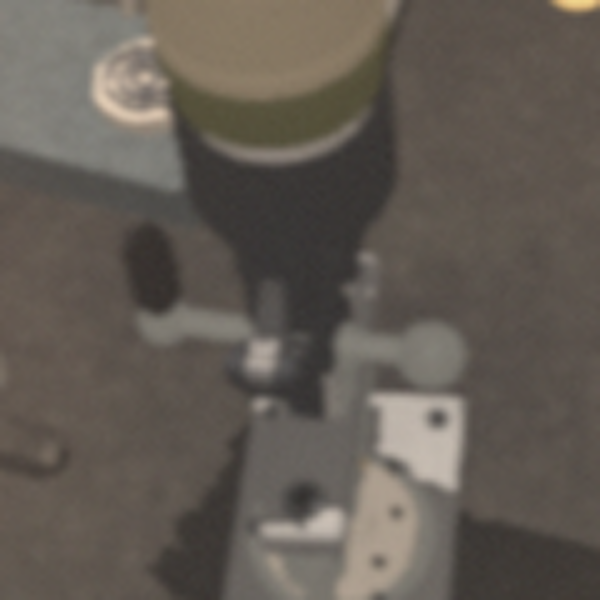

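play_rows:
  series: "40 0 0 -0.08 0 0 0;60 0 0 0 0 0 0;80 0 0 0 0 0 0;100 0 0 0 0 0 0;100 0 0 0 0 0 0"

```text
clock: 11.15
tcp_pos: [0.5238, 0.0113, 0.1685]
orientation: [-0.0, -0.07, 0.998, 0.0]
wrist_force: [-1.3, 0.7, -0.3]
finger_gap: 0.0847
```

play_rows:
  series: "100 0 0 -3 0 0 0;100 0 0 -4 0 0 0;100 0 0 -2.2 0 0 0;100 -3 0 0 0 0 0;100 -3.1 0 0 0 0 0;100 0 0 0 0 0 0;100 0 0 0 0 0 0"

```text
clock: 12.02
tcp_pos: [0.5836, 0.0198, 0.2602]
orientation: [-0.001, -0.07, 0.998, 0.0]
wrist_force: [0.4, -1.4, -0.2]
finger_gap: 0.0852
```

Run:
```python
from h import *
h=np.radians(8);u=np.array([np.cos(h),np.sin(h)]); ax=np.array([.5235,.0112])+.0013*u
go([*(ax+.06*u),.210],98); print(pose()[0])
b=cams.read_camera("side");a=cams.read_camera("top")
zoom("side",210,150,330,270,5,"s11",b);zoom("top",200,90,340,200,5.5,"t11",a)
```

```text
tool shift cm [-0.07 -0.01  5.02] head 98.01 turn z 0.01 tilt [-1.4e-03  2.0e-04 -1.0e+00] F [ 0.41 -1.36 -0.19] clk 12.025
[0.58359976 0.01976304 0.26015506]
```

View pics/s11.png

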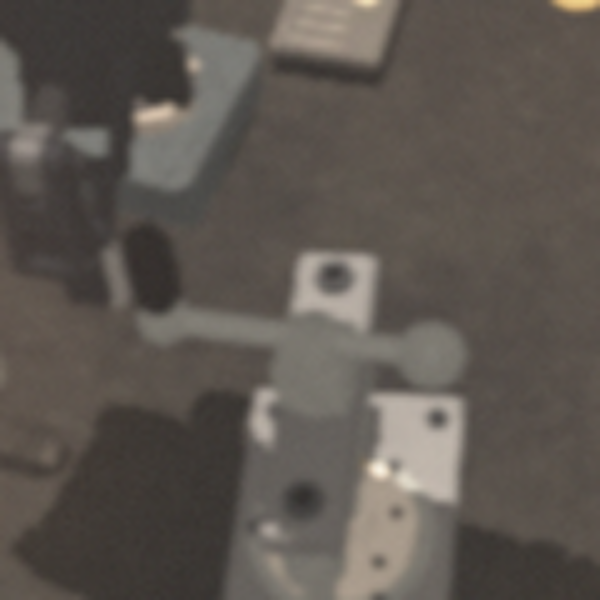

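View pics/t11.png

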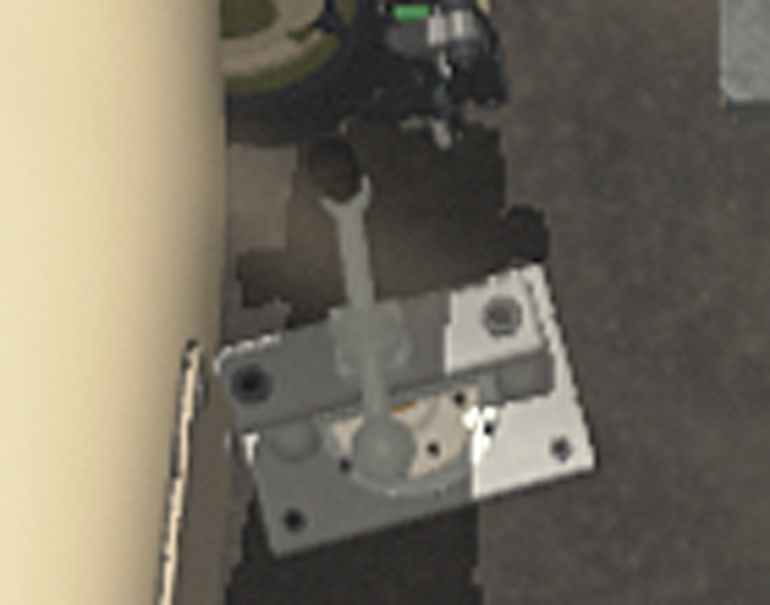

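```bash
python3 - <<'E' | tail -4
from m1 import *
t=px((333,165),5.5,200,90); s=px((148,236),5,210,150)
print("griptop",onz("top",t,.2295),onz("side",s,.2295),tri(s,t))
t=px((384,447),5.5,200,90); s=px((432,354),5,210,150)
print("cw",onz("top",t,.175),onz("side",s,.175),tri(s,t))
E
```

```text
edge 9.94915185912619 0.01154879655305419
edge 4.185684932543936 0.0105381748872078
griptop [0.5796975  0.01695284 0.2295    ] [0.58352402 0.01949717 0.2295    ] (array([0.58253186, 0.01776486, 0.22684845]), np.float64(0.004078306191960731))
cw [0.47796166 0.00360419 0.175     ] [0.47867717 0.0044108  0.175     ] (array([0.47854011, 0.00376809, 0.17395996]), np.float64(0.0007869112927950051))
```

play_rows:
  series: "100 -0.06 0 3 0 0 0;100 0 0 2 0 0 0;60 0 0 0 0 0 0;40 0 0 0 0 0 0;10 0 0 0 0 0 0;10 0 0 0 0 0 0;10 0 0 0 0 0 0;10 0 0 0 0 0 0"
  newtons: 40

```text
clock: 13.12
tcp_pos: [0.5856, 0.0198, 0.2114]
orientation: [0.001, -0.07, 0.998, -0.0]
wrist_force: [1.3, 0.5, 3.8]
finger_gap: 0.0179
```

Run:
```python
from h import *
h=np.radians(8);u=np.array([np.cos(h),np.sin(h)]); ax=np.array([.5235,.0112])+.0014*u
go([*(ax+.06*u),.210],98); print(pose()[0],ax,pose()[2]['joint_pos'])
b=cams.read_camera("side")
zoom("side",210,150,330,270,5,"s12",b)
```

```text
tool shift cm [0.13 0.01 0.14] head 98.01 turn z 0.01 tilt [ 0.0022  0.     -1.    ] F [1.28 0.51 3.77] clk 13.125
[0.58557373 0.01983359 0.21143909] [0.52488638 0.01139484] [-1.03227923e-01  3.45690886e-01 -3.56796824e-03  1.21936179e+00
  2.42780555e-04 -2.42982837e-01]
```

View pics/s12.png

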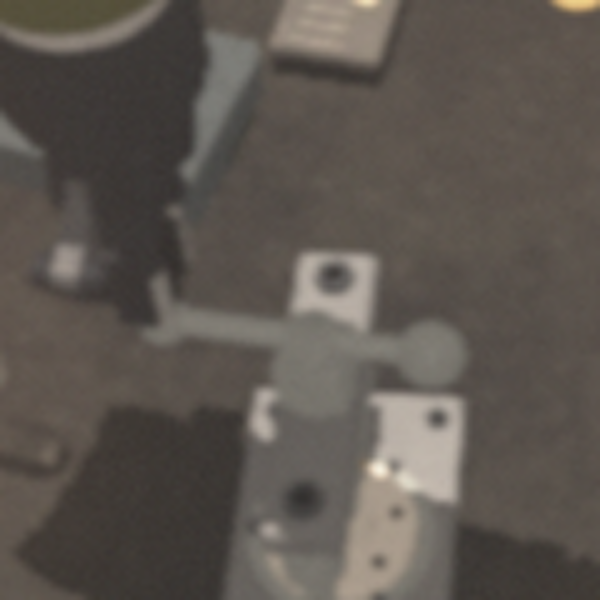

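play_rows:
  series: "10 0.2 -1.55 0 0 0 0;10 0.6 -1.45 0 0 0 0;10 0.95 -1.24 0 0 0 0;10 1.24 -0.95 0 0 0 0;10 1.45 -0.6 0 0 0 0;10 1.55 -0.2 0 0 0 0"

```text
clock: 13.92
tcp_pos: [0.5345, -0.0486, 0.2113]
orientation: [0.002, -0.069, 0.998, 0.0]
wrist_force: [3.0, 2.4, 5.3]
finger_gap: 0.0179
```

```bash
cat >> h.py <<'E'
AX=np.array([.5249,.0114])
def wind():
    p,R,s=pose(); d=p[:2]-AX; r=np.hypot(*d); a=np.arctan2(d[1],d[0]); u=d/r; v=np.array([u[1],-u[0]])
    F=s['wrist_force'][:2]; print("r %.1f ang %.1f Fr %.2f Ftan(resist) %.2f"%(r*1e3,np.degrees(a),F@u,-F@v),"z",round(p[2],4),"F",np.round(s['wrist_force'],1),"tq",np.round(s['ft_torque'],2),"gap",round(s['finger_gap'],4),"clk",round(s['clock'],2),"tilt",np.round(R.as_matrix()[:2,2],3))
E
python3 -c "
from h import *
wind()"
```

```text
r 60.8 ang -80.9 Fr -1.86 Ftan(resist) 3.34 z 0.2113 F [3.  2.4 5.3] tq [ 0.86 -0.73  0.01] gap 0.0179 clk 13.93 tilt [0.003 0.   ]
```

play_rows:
  series: "10 1.55 0.2 0 0 0 0;10 1.45 0.6 0 0 0 0;10 1.24 0.95 0 0 0 0;10 0.95 1.24 0 0 0 0;10 0.6 1.45 0 0 0 0;10 0.2 1.55 0 0 0 0"

```text
clock: 14.68
tcp_pos: [0.466, 0.0031, 0.211]
orientation: [0.0, -0.069, 0.998, -0.001]
wrist_force: [5.2, -2.8, 3.5]
finger_gap: 0.0177
```

```bash
python3 -c "
from h import *
wind()"
```

```text
r 59.5 ang -172.0 Fr -4.79 Ftan(resist) 3.52 z 0.211 F [ 5.2 -2.8  3.5] tq [-0.62 -1.42  0.  ] gap 0.0177 clk 14.68 tilt [ 0.001 -0.002]
```

play_rows:
  series: "10 -0.2 1.55 0 0 0 0;10 -0.6 1.45 0 0 0 0;10 -0.95 1.24 0 0 0 0;10 -1.24 0.95 0 0 0 0;10 -1.45 0.6 0 0 0 0;10 -1.55 0.2 0 0 0 0"

```text
clock: 15.42
tcp_pos: [0.5156, 0.0712, 0.2107]
orientation: [-0.002, -0.07, 0.998, -0.001]
wrist_force: [-1.9, -2.9, 9.5]
finger_gap: 0.0182
```

```bash
python3 -c "
from h import *
wind()"
```

```text
r 60.5 ang 98.8 Fr -2.56 Ftan(resist) 2.28 z 0.2107 F [-1.9 -2.9  9.5] tq [-1.21  0.51  0.04] gap 0.0182 clk 15.43 tilt [-0.003 -0.002]
```

play_rows:
  series: "10 -1.55 -0.2 -0.03 0 0 0;10 -1.45 -0.6 0 0 0 0;10 -1.24 -0.95 0 0 0 0;10 -0.95 -1.24 0 0 0 0;10 -0.57 -1.45 0 0 0 0;10 -0.18 -1.55 0 0 0 0;10 0.2 -1.55 0 0 0 0;10 0.6 -1.45 0 0 0 0;10 0.95 -1.24 0 0 0 0;10 1.24 -0.95 0 0 0 0;10 1.43 -0.6 0 0 0 0;10 1.53 -0.2 0 0 0 0"

```text
clock: 16.92
tcp_pos: [0.5346, -0.0483, 0.2115]
orientation: [0.001, -0.07, 0.998, -0.001]
wrist_force: [4.4, -1.4, 5.9]
finger_gap: 0.0178
```

```bash
python3 -c "
from h import *
wind()"
```

```text
r 60.5 ang -80.8 Fr 2.07 Ftan(resist) 4.13 z 0.2115 F [ 4.4 -1.4  5.9] tq [-0.18 -0.83  0.04] gap 0.0178 clk 16.93 tilt [ 0.002 -0.001]
```

play_rows:
  series: "10 1.53 0.2 0 0 0 0;10 1.43 0.6 0 0 0 0;10 1.24 0.95 0 0 0 0;10 0.95 1.24 0 0 0 0;10 0.6 1.45 0 0 0 0;10 0.2 1.55 0 0 0 0;10 -0.2 1.55 0 0 0 0;10 -0.6 1.45 0 0 0 0;10 -0.95 1.24 0 0 0 0;10 -1.24 0.95 0 0 0 0;10 -1.45 0.6 0 0 0 0;10 -1.55 0.2 0 0 0 0"

```text
clock: 18.42
tcp_pos: [0.5162, 0.0713, 0.2108]
orientation: [-0.002, -0.07, 0.998, -0.001]
wrist_force: [-2.3, -4.9, 8.0]
finger_gap: 0.0181
```

```bash
python3 -c "
from h import *
wind()
b=cams.read_camera('side')
zoom('side',210,150,330,330,4,'s13',b)"
```

```text
r 60.5 ang 98.3 Fr -4.56 Ftan(resist) 2.94 z 0.2108 F [-2.3 -4.9  8. ] tq [-1.5   0.48  0.01] gap 0.0181 clk 18.43 tilt [-0.004 -0.002]
```

View pics/s13.png

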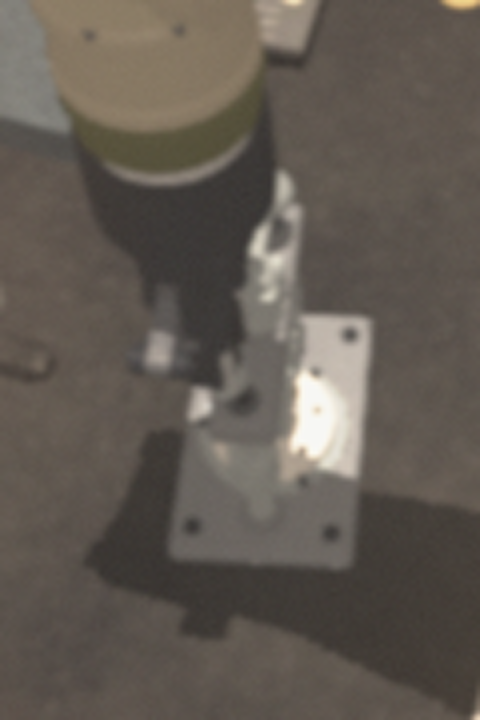

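play_rows:
  series: "10 -1.55 -0.2 -0.02 0 0 0;10 -1.45 -0.6 0 0 0 0;10 -1.24 -0.95 0 0 0 0;10 -0.95 -1.24 0 0 0 0;10 -0.6 -1.45 0 0 0 0"

```text
clock: 19.1
tcp_pos: [0.5808, 0.0374, 0.2111]
orientation: [-0.0, -0.071, 0.997, 0.002]
wrist_force: [0.9, 3.4, 6.9]
finger_gap: 0.0179
```

```bash
python3 -c "
from h import *
wind()"
```

```text
r 61.6 ang 24.9 Fr 2.20 Ftan(resist) 2.71 z 0.2111 F [0.9 3.4 6.9] tq [0.81 0.15 0.05] gap 0.0179 clk 19.1 tilt [-0.001  0.004]
```

play_rows:
  series: "10 -0.2 -1.55 0 0 0 0"

```text
clock: 19.23
tcp_pos: [0.5856, 0.0222, 0.2112]
orientation: [0.0, -0.071, 0.997, 0.002]
wrist_force: [2.2, 3.7, 6.1]
finger_gap: 0.0179
```

```bash
python3 -c "
from h import *
wind()"
```

```text
r 61.7 ang 10.1 Fr 2.83 Ftan(resist) 3.24 z 0.2112 F [2.2 3.7 6.1] tq [ 0.9  -0.21 -0.02] gap 0.0179 clk 19.23 tilt [0.    0.004]
```

play_rows:
  series: "10 0.2 -1.55 0 0 0 0"

```text
clock: 19.35
tcp_pos: [0.5863, 0.0062, 0.2113]
orientation: [0.001, -0.071, 0.997, 0.002]
wrist_force: [3.0, 3.7, 5.4]
finger_gap: 0.018
```

```bash
python3 -c "
from h import *
wind()"
```

```text
r 61.6 ang -4.8 Fr 2.65 Ftan(resist) 3.95 z 0.2113 F [3.  3.7 5.4] tq [ 0.75 -0.46 -0.04] gap 0.018 clk 19.35 tilt [0.001 0.003]
```

play_rows:
  series: "10 0.6 -1.45 0 0 0 0"

```text
clock: 19.48
tcp_pos: [0.5828, -0.0094, 0.2114]
orientation: [0.001, -0.071, 0.998, 0.001]
wrist_force: [4.1, 1.9, 6.4]
finger_gap: 0.0174
```

```bash
python3 -c "
from h import *
wind()"
```

```text
r 61.5 ang -19.8 Fr 3.21 Ftan(resist) 3.21 z 0.2114 F [4.1 1.9 6.4] tq [ 0.58 -0.74  0.  ] gap 0.0174 clk 19.48 tilt [0.002 0.003]
```

play_rows:
  series: "10 0.95 -1.24 0 0 0 0"

```text
clock: 19.6
tcp_pos: [0.5753, -0.0235, 0.2115]
orientation: [0.002, -0.07, 0.998, 0.001]
wrist_force: [4.6, 1.3, 5.2]
finger_gap: 0.0179
```

```bash
python3 -c "
from h import *
wind()"
```

```text
r 61.3 ang -34.7 Fr 3.08 Ftan(resist) 3.71 z 0.2115 F [4.6 1.3 5.2] tq [ 0.4  -0.94 -0.01] gap 0.0179 clk 19.6 tilt [0.003 0.002]
```

Free winding still (~3.5 N). Continue in single 15° rows.

play_rows:
  series: "10 1.24 -0.95 0 0 0 0"

```text
clock: 19.73
tcp_pos: [0.5644, -0.0352, 0.2115]
orientation: [0.002, -0.07, 0.998, 0.0]
wrist_force: [4.6, -0.5, 5.4]
finger_gap: 0.0178
```

```bash
python3 -c "
from h import *
wind()"
```

```text
r 61.1 ang -49.7 Fr 3.35 Ftan(resist) 3.13 z 0.2115 F [ 4.6 -0.5  5.4] tq [ 0.12 -0.97 -0.02] gap 0.0178 clk 19.73 tilt [0.003 0.001]
```

play_rows:
  series: "10 1.44 -0.6 0 0 0 0"

```text
clock: 19.85
tcp_pos: [0.5508, -0.0436, 0.2115]
orientation: [0.002, -0.07, 0.998, -0.0]
wrist_force: [4.5, -1.2, 5.7]
finger_gap: 0.0181
```

```bash
python3 -c "
from h import *
wind()"
```

```text
r 60.8 ang -64.8 Fr 3.04 Ftan(resist) 3.58 z 0.2115 F [ 4.5 -1.2  5.7] tq [-0.11 -0.9   0.  ] gap 0.0181 clk 19.85 tilt [ 0.003 -0.   ]
```

play_rows:
  series: "10 1.54 -0.2 0 0 0 0"

```text
clock: 19.98
tcp_pos: [0.5355, -0.0481, 0.2115]
orientation: [0.001, -0.07, 0.998, -0.001]
wrist_force: [3.9, -3.2, 4.5]
finger_gap: 0.0181
```

```bash
python3 -c "
from h import *
wind()"
```

```text
r 60.4 ang -79.9 Fr 3.84 Ftan(resist) 3.25 z 0.2115 F [ 3.9 -3.2  4.5] tq [-0.41 -0.9   0.05] gap 0.0181 clk 19.98 tilt [ 0.003 -0.001]
```

play_rows:
  series: "10 1.54 0.2 0 0 0 0"

```text
clock: 20.1
tcp_pos: [0.5196, -0.0485, 0.2115]
orientation: [0.001, -0.069, 0.998, -0.001]
wrist_force: [3.6, -3.0, 6.2]
finger_gap: 0.0177
```

```bash
python3 -c "
from h import *
wind()"
```

```text
r 60.1 ang -95.1 Fr 2.67 Ftan(resist) 3.87 z 0.2115 F [ 3.6 -3.   6.2] tq [-0.56 -0.66  0.02] gap 0.0177 clk 20.1 tilt [ 0.002 -0.002]
```

play_rows:
  series: "10 1.45 0.6 0 0 0 0"

```text
clock: 20.23
tcp_pos: [0.5039, -0.0446, 0.2114]
orientation: [0.0, -0.069, 0.998, -0.001]
wrist_force: [2.2, -3.7, 6.7]
finger_gap: 0.0177
```

```bash
python3 -c "
from h import *
wind()"
```

```text
r 59.8 ang -110.6 Fr 2.66 Ftan(resist) 3.38 z 0.2114 F [ 2.2 -3.7  6.7] tq [-0.65 -0.64  0.01] gap 0.0177 clk 20.23 tilt [ 0.001 -0.002]
```

play_rows:
  series: "10 1.24 0.95 0 0 0 0"

```text
clock: 20.35
tcp_pos: [0.4908, -0.0373, 0.2116]
orientation: [0.001, -0.069, 0.998, -0.002]
wrist_force: [5.6, -6.0, 3.3]
finger_gap: 0.018
```

```bash
python3 -c "
from h import *
wind()"
```

```text
r 59.5 ang -125.0 Fr 1.67 Ftan(resist) 8.04 z 0.2116 F [ 5.6 -6.   3.3] tq [-1.38 -1.51  0.  ] gap 0.018 clk 20.35 tilt [ 0.002 -0.003]
```

```bash
python3 -c "
from h import *
wind()
b=cams.read_camera('side');a=cams.read_camera('top')
zoom('side',210,150,330,330,4,'s14',b);zoom('top',200,90,340,200,5.5,'t14',a)
wind()"
```

```text
r 59.5 ang -125.0 Fr 1.67 Ftan(resist) 8.04 z 0.2116 F [ 5.6 -6.   3.3] tq [-1.38 -1.51  0.  ] gap 0.018 clk 20.35 tilt [ 0.002 -0.003]
r 59.4 ang -126.2 Fr 3.48 Ftan(resist) 6.25 z 0.2115 F [ 3.  -6.5  4.9] tq [-1.28 -0.44 -0.03] gap 0.0177 clk 20.45 tilt [ 0.001 -0.003]
```

View pics/s14.png

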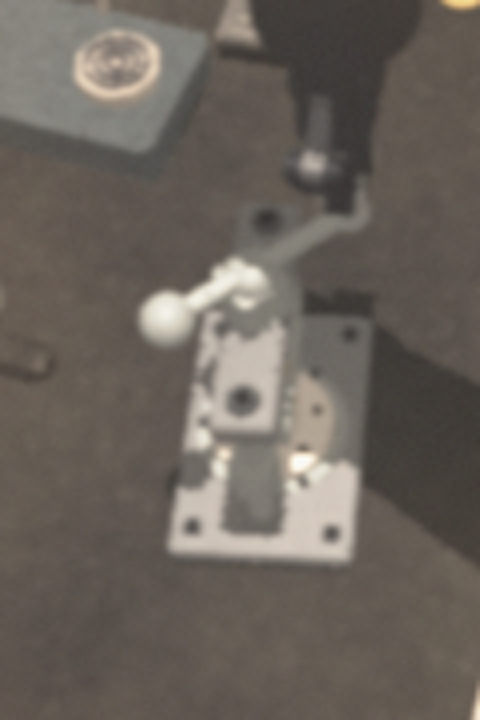

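View pics/t14.png

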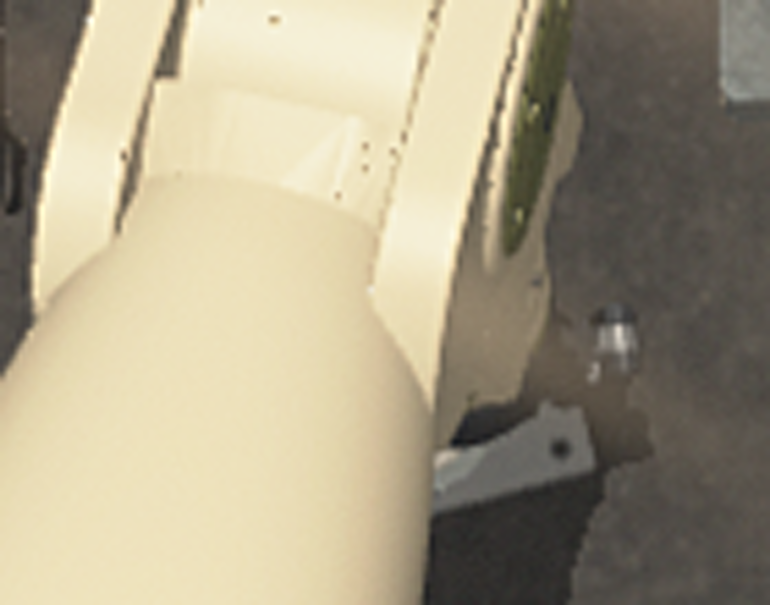

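play_rows:
  series: "10 0.2 0.2 0 0 0 0"

```text
clock: 20.58
tcp_pos: [0.4889, -0.0357, 0.2116]
orientation: [0.001, -0.069, 0.998, -0.002]
wrist_force: [4.6, -9.7, 3.7]
finger_gap: 0.018
```

```bash
python3 -c "
from h import *
wind()"
```

```text
r 59.3 ang -127.4 Fr 4.92 Ftan(resist) 9.59 z 0.2116 F [ 4.6 -9.7  3.7] tq [-1.89 -1.12  0.06] gap 0.018 clk 20.57 tilt [ 0.002 -0.004]
```

play_rows:
  series: "10 0 0 0 0 0 0"

```text
clock: 20.7
tcp_pos: [0.489, -0.0358, 0.2116]
orientation: [0.001, -0.069, 0.998, -0.002]
wrist_force: [3.2, -8.2, 5.4]
finger_gap: 0.0183
```

```bash
python3 -c "
from h import *
wind()"
```

```text
r 59.3 ang -127.3 Fr 4.61 Ftan(resist) 7.55 z 0.2116 F [ 3.2 -8.2  5.4] tq [-1.73 -0.9  -0.02] gap 0.0183 clk 20.7 tilt [ 0.002 -0.004]
```

play_rows:
  series: "10 0 0 0 0 0 0;10 0 0 0 0 0 0"

```text
clock: 20.95
tcp_pos: [0.489, -0.0358, 0.2115]
orientation: [0.001, -0.069, 0.998, -0.002]
wrist_force: [2.9, -8.1, 6.1]
finger_gap: 0.0179
```

```bash
python3 -c "
from h import *
wind()
b=cams.read_camera('side')
zoom('side',240,210,310,300,8,'s15',b)
wind()"
```

```text
r 59.3 ang -127.2 Fr 4.64 Ftan(resist) 7.20 z 0.2115 F [ 2.9 -8.1  6.1] tq [-1.66 -0.82 -0.03] gap 0.0179 clk 20.95 tilt [ 0.002 -0.004]
r 59.3 ang -127.3 Fr 4.92 Ftan(resist) 7.38 z 0.2115 F [ 2.9 -8.4  5.6] tq [-1.69 -0.82  0.04] gap 0.0177 clk 21.0 tilt [ 0.002 -0.004]
```

View pics/s15.png

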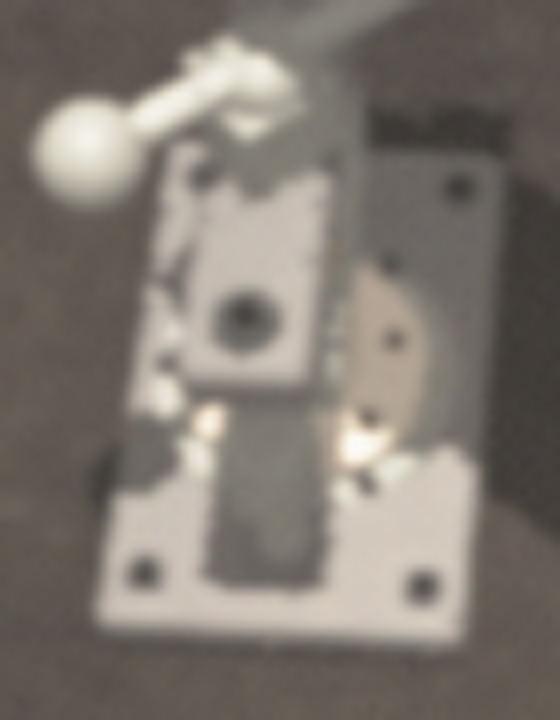

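play_rows:
  series: "10 0.04 0.04 0 0 0 0"

```text
clock: 21.12
tcp_pos: [0.4888, -0.0356, 0.2116]
orientation: [0.001, -0.069, 0.998, -0.002]
wrist_force: [3.5, -7.5, 5.9]
finger_gap: 0.0179
```

```bash
python3 -c "
from h import *
wind()"
```

```text
r 59.3 ang -127.5 Fr 3.83 Ftan(resist) 7.35 z 0.2116 F [ 3.5 -7.5  5.9] tq [-1.85 -1.11 -0.08] gap 0.0179 clk 21.12 tilt [ 0.002 -0.004]
```

play_rows:
  series: "10 0.04 0.04 0 0 0 0"

```text
clock: 21.25
tcp_pos: [0.4886, -0.0354, 0.2116]
orientation: [0.001, -0.069, 0.998, -0.002]
wrist_force: [4.6, -8.8, 4.0]
finger_gap: 0.0181
```

```bash
python3 -c "
from h import *
wind()"
```

```text
r 59.3 ang -127.8 Fr 4.13 Ftan(resist) 8.98 z 0.2116 F [ 4.6 -8.8  4. ] tq [-1.89 -1.11 -0.04] gap 0.0181 clk 21.25 tilt [ 0.002 -0.004]
```

play_rows:
  series: "10 0.04 0.04 0 0 0 0"

```text
clock: 21.38
tcp_pos: [0.4881, -0.0351, 0.2116]
orientation: [0.001, -0.069, 0.998, -0.002]
wrist_force: [5.1, -8.7, 4.8]
finger_gap: 0.0178
```

```bash
python3 -c "
from h import *
wind()"
```

```text
r 59.3 ang -128.3 Fr 3.70 Ftan(resist) 9.36 z 0.2116 F [ 5.1 -8.7  4.8] tq [-1.98 -1.13  0.02] gap 0.0178 clk 21.38 tilt [ 0.003 -0.004]
```

```bash
python3 - <<'E' | tail -3
from m1 import *
s=px((88,150),8,240,210)
c=onz("side",s,.175); d=np.array([.5252,.0108])-c[:2]
print("cw",c,"ang",np.degrees(np.arctan2(d[1],d[0])),np.hypot(*d))
wind()
E
```

```text
edge 4.185684932543936 0.0105381748872078
cw [0.55641008 0.04775121 0.175     ] ang -130.18541627237286 0.04836797667720383
r 59.3 ang -128.3 Fr 3.70 Ftan(resist) 9.36 z 0.2116 F [ 5.1 -8.7  4.8] tq [-1.98 -1.13  0.02] gap 0.0178 clk 21.38 tilt [ 0.003 -0.004]
```

play_rows:
  series: "10 0 0 0 0 0 0;10 0 0 0 0 0 0"

```text
clock: 21.62
tcp_pos: [0.4881, -0.0351, 0.2116]
orientation: [0.001, -0.069, 0.998, -0.002]
wrist_force: [4.0, -9.7, 4.2]
finger_gap: 0.0181
```

Run:
```python
from h import *
wind()
b=cams.read_camera("side");wind();cv2.imwrite("pics/side16.png",b[:,:,::-1])
zoom('side',240,200,320,300,8,'s16',b)
```

```text
r 59.3 ang -128.3 Fr 5.14 Ftan(resist) 9.20 z 0.2116 F [ 4.  -9.7  4.2] tq [-1.92 -1.17 -0.02] gap 0.0181 clk 21.62 tilt [ 0.003 -0.004]
r 59.3 ang -128.3 Fr 4.41 Ftan(resist) 8.99 z 0.2116 F [ 4.3 -9.   5.1] tq [-1.87 -1.12  0.  ] gap 0.0183 clk 21.68 tilt [ 0.003 -0.004]
```

View pics/s16.png

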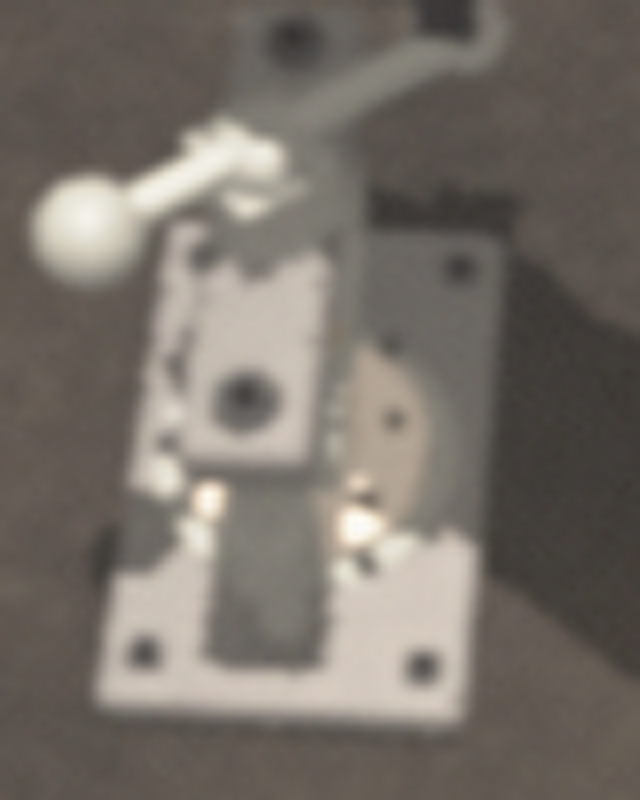

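play_rows:
  series: "10 0 -0.14 0 0 0 0;10 0 0 0 0 0 0"

```text
clock: 21.92
tcp_pos: [0.4883, -0.0356, 0.2114]
orientation: [0.001, -0.07, 0.998, -0.001]
wrist_force: [4.4, -4.9, 3.5]
finger_gap: 0.0181
```

Run:
```python
from h import *
wind()
```

```text
r 59.6 ang -128.0 Fr 1.18 Ftan(resist) 6.51 z 0.2114 F [ 4.4 -4.9  3.5] tq [-1.18 -1.27  0.  ] gap 0.0181 clk 21.93 tilt [ 0.002 -0.002]
```

play_rows:
  series: "10 -0.1 -0.1 0 0 0 0;10 0 0 0 0 0 0"

```text
clock: 22.18
tcp_pos: [0.4887, -0.036, 0.2113]
orientation: [0.001, -0.07, 0.998, -0.001]
wrist_force: [3.1, -5.5, 5.0]
finger_gap: 0.0178
```

Run:
```python
from h import *
wind()
```

```text
r 59.6 ang -127.3 Fr 2.54 Ftan(resist) 5.79 z 0.2113 F [ 3.1 -5.5  5. ] tq [-0.9  -0.83 -0.01] gap 0.0178 clk 22.18 tilt [ 0.001 -0.001]
```

play_rows:
  series: "40 0 0 0 0 0 0;50 0 0 0 0 0 0;50 0 0 0 0 0 0"

```text
clock: 22.55
tcp_pos: [0.4867, -0.0352, 0.2102]
orientation: [-0.001, -0.07, 0.998, 0.001]
wrist_force: [-0.1, -0.1, 0.0]
finger_gap: 0.0428
```

Run:
```python
from h import *
wind()
b=cams.read_camera("side");wind()
zoom('side',240,200,320,300,8,'s17',b)
```

```text
r 60.2 ang -129.4 Fr 0.14 Ftan(resist) 0.01 z 0.2102 F [-0.1 -0.1  0. ] tq [-0.   -0.03  0.01] gap 0.0428 clk 22.55 tilt [-0.003  0.001]
r 60.2 ang -129.1 Fr -0.04 Ftan(resist) -0.31 z 0.2104 F [-0.2  0.2  0.5] tq [ 0.02 -0.02 -0.01] gap 0.0426 clk 22.6 tilt [-0.002  0.001]
```

View pics/s17.png

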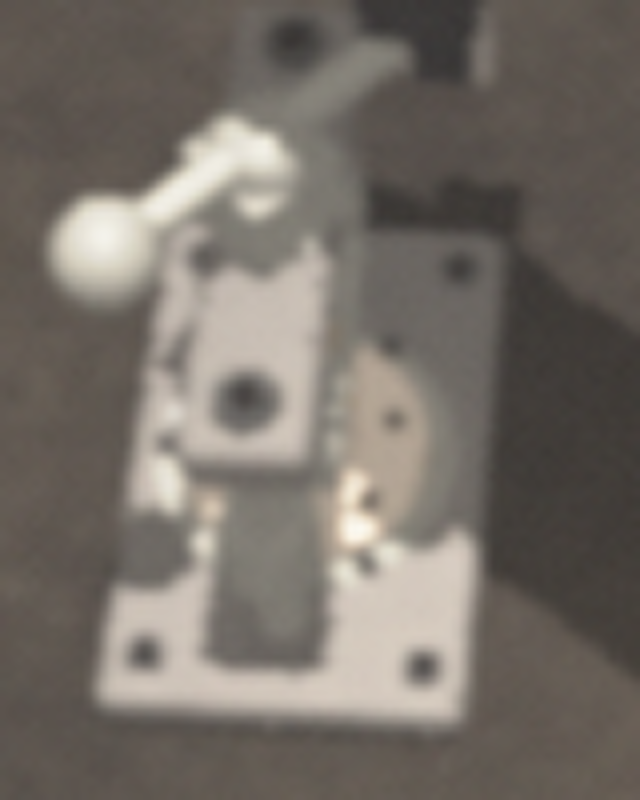

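```bash
python3 - <<'E' | tail -2
from m1 import *
for z,y0 in (((88,150),210),((87,230),200),((103,250),200)):
    s=px(z,8,240,y0)
    c=onz("side",s,.175); d=np.array([.5252,.0108])-c[:2]
    print(c[:2],"ang",round(np.degrees(np.arctan2(d[1],d[0])),1),np.hypot(*d).round(4),end=' | ')
print()
go([.5252+.06*np.cos(np.radians(-121)),.0108+.06*np.sin(np.radians(-121)),.2105])
E
```

```text
[0.55641008 0.04775121] ang -130.2 0.0484 | [0.55664035 0.04782275] ang -130.3 0.0486 | [0.55077494 0.05196042] ang -121.9 0.0485 | 
tool shift cm [-0.65 -0.63 -0.02] head 98.03 turn z None tilt [-2.1e-03  9.0e-04 -1.0e+00] F [-0.22  0.22  0.51] clk 22.6
```

```bash
python3 - <<'E' | tail -2
from h import *
go([.5252+.06*np.cos(np.radians(-120)),.0112+.06*np.sin(np.radians(-120)),.2105])
E
```

```text
tool shift cm [-0.74 -0.66 -0.02] head 98.03 turn z None tilt [-2.1e-03  9.0e-04 -1.0e+00] F [-0.22  0.22  0.51] clk 22.6
```

play_rows:
  series: "50 -0.72 -0.62 -0.05 0 0 0;50 0 0 0 0 0 0;10 0 0 0 0 0 0;10 0 0 0 0 0 0;10 0 0 0 0 0 0"
  newtons: 40

```text
clock: 23.22
tcp_pos: [0.4956, -0.0411, 0.2117]
orientation: [0.0, -0.07, 0.998, -0.0]
wrist_force: [-0.0, -1.7, 0.4]
finger_gap: 0.0179
```

```bash
sed -i 's/^AX=.*/AX=np.array([.5254,.0115])/' h.py; python3 - <<'E' | tail -2
from h import *
wind()
b=cams.read_camera("side");wind()
zoom('side',240,200,320,300,8,'s18',b)
E
```

```text
r 60.5 ang -119.5 Fr 1.49 Ftan(resist) 0.83 z 0.2117 F [-0.  -1.7  0.4] tq [-0.24  0.06  0.02] gap 0.0179 clk 23.23 tilt [ 0. -0.]
r 60.5 ang -119.5 Fr 1.07 Ftan(resist) 0.79 z 0.2117 F [ 0.2 -1.3  1.1] tq [-0.23  0.09 -0.03] gap 0.018 clk 23.27 tilt [ 0. -0.]
```

View pics/s18.png

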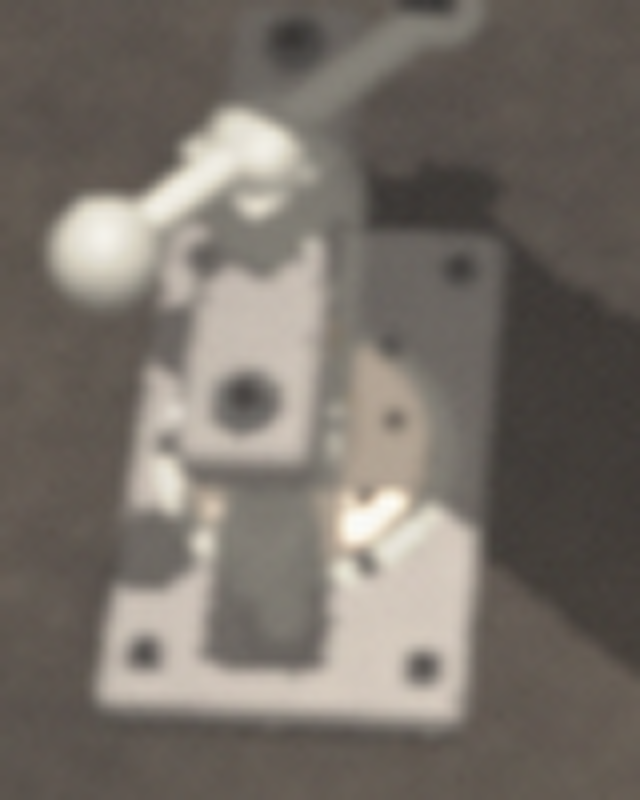

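play_rows:
  series: "10 0.12 0.1 0 0 0 0;10 0.12 0.1 0 0 0 0"

```text
clock: 23.52
tcp_pos: [0.494, -0.04, 0.2119]
orientation: [0.001, -0.07, 0.998, -0.001]
wrist_force: [4.5, -5.0, -0.3]
finger_gap: 0.0177
```

```bash
python3 -c "
from h import *
wind()"
```

```text
r 60.3 ang -121.4 Fr 1.92 Ftan(resist) 6.40 z 0.2119 F [ 4.5 -5.  -0.3] tq [-1.07 -0.84 -0.02] gap 0.0177 clk 23.52 tilt [ 0.002 -0.002]
```

play_rows:
  series: "10 0.12 0.1 0 0 0 0"

```text
clock: 23.65
tcp_pos: [0.4932, -0.0395, 0.212]
orientation: [0.002, -0.07, 0.998, -0.001]
wrist_force: [5.9, -6.2, -2.4]
finger_gap: 0.0182
```

```bash
python3 -c "
from h import *
wind()"
```

```text
r 60.3 ang -122.3 Fr 2.09 Ftan(resist) 8.24 z 0.212 F [ 5.9 -6.2 -2.4] tq [-1.28 -1.06 -0.  ] gap 0.0182 clk 23.65 tilt [ 0.003 -0.002]
```

play_rows:
  series: "10 0.12 0.1 0 0 0 0"

```text
clock: 23.78
tcp_pos: [0.4921, -0.0387, 0.212]
orientation: [0.002, -0.07, 0.998, -0.001]
wrist_force: [5.0, -5.3, -2.9]
finger_gap: 0.0182
```

```bash
python3 -c "
from h import *
wind()"
```

```text
r 60.3 ang -123.5 Fr 1.62 Ftan(resist) 7.11 z 0.212 F [ 5.  -5.3 -2.9] tq [-1.24 -1.14 -0.  ] gap 0.0182 clk 23.77 tilt [ 0.004 -0.002]
```

play_rows:
  series: "10 0.06 0.05 0.03 0 0 0"

```text
clock: 23.9
tcp_pos: [0.4916, -0.0385, 0.2119]
orientation: [0.002, -0.07, 0.998, -0.002]
wrist_force: [5.7, -6.5, -0.4]
finger_gap: 0.0182
```

```bash
python3 -c "
from h import *
wind()"
```

```text
r 60.4 ang -124.1 Fr 2.18 Ftan(resist) 8.42 z 0.2119 F [ 5.7 -6.5 -0.4] tq [-1.33 -1.11 -0.04] gap 0.0182 clk 23.9 tilt [ 0.004 -0.003]
```

play_rows:
  series: "10 0.06 0.05 0 0 0 0"

```text
clock: 24.02
tcp_pos: [0.4911, -0.0381, 0.2119]
orientation: [0.002, -0.069, 0.998, -0.002]
wrist_force: [5.5, -6.0, -1.6]
finger_gap: 0.0182
```

```bash
python3 -c "
from h import *
wind()"
```

```text
r 60.3 ang -124.7 Fr 1.78 Ftan(resist) 7.92 z 0.2119 F [ 5.5 -6.  -1.6] tq [-1.35 -1.16 -0.01] gap 0.0182 clk 24.02 tilt [ 0.004 -0.003]
```

play_rows:
  series: "10 -0.12 -0.1 0 0 0 0;10 -0.12 -0.1 0 0 0 0;10 0 0 0 0 0 0"

```text
clock: 24.4
tcp_pos: [0.492, -0.0389, 0.2117]
orientation: [0.0, -0.07, 0.998, -0.0]
wrist_force: [1.0, -4.8, 2.0]
finger_gap: 0.0182
```

```bash
python3 -c "
from h import *
wind()"
```

```text
r 60.5 ang -123.5 Fr 3.51 Ftan(resist) 3.48 z 0.2117 F [ 1.  -4.8  2. ] tq [-1.03 -0.34 -0.01] gap 0.0182 clk 24.4 tilt [ 0.001 -0.001]
```

play_rows:
  series: "10 -0.12 -0.1 0 0 0 0;10 0 0 0 0 0 0"

```text
clock: 24.65
tcp_pos: [0.4927, -0.0394, 0.2115]
orientation: [-0.0, -0.07, 0.998, -0.0]
wrist_force: [-0.9, -4.8, 4.7]
finger_gap: 0.018
```

```bash
python3 -c "
from h import *
wind()"
```

```text
r 60.5 ang -122.7 Fr 4.54 Ftan(resist) 1.80 z 0.2115 F [-0.9 -4.8  4.7] tq [-0.79  0.17 -0.04] gap 0.018 clk 24.65 tilt [-0. -0.]
```

play_rows:
  series: "10 0.02 -0.12 0 0 0 0;10 0 0 0 0 0 0"

```text
clock: 24.9
tcp_pos: [0.4931, -0.04, 0.2113]
orientation: [0.0, -0.07, 0.998, 0.001]
wrist_force: [-0.4, -0.4, 4.8]
finger_gap: 0.018
```

```bash
python3 -c "
from h import *
wind()"
```

```text
r 60.8 ang -122.1 Fr 0.55 Ftan(resist) -0.08 z 0.2113 F [-0.4 -0.4  4.8] tq [-0.01 -0.18  0.03] gap 0.018 clk 24.9 tilt [0.    0.001]
```

play_rows:
  series: "10 -0.42 -0.32 -0.03 0 0 0;10 -0.44 -0.28 0 0 0 0"

```text
clock: 25.15
tcp_pos: [0.5024, -0.0449, 0.2113]
orientation: [-0.0, -0.07, 0.998, 0.001]
wrist_force: [-0.6, 0.5, 2.3]
finger_gap: 0.0179
```

```bash
python3 -c "
from h import *
wind()"
```

```text
r 60.9 ang -112.2 Fr -0.20 Ftan(resist) -0.75 z 0.2113 F [-0.6  0.5  2.3] tq [ 0.39 -0.03 -0.01] gap 0.0179 clk 25.15 tilt [-0.001  0.001]
```

play_rows:
  series: "10 -0.46 -0.24 0 0 0 0"

```text
clock: 25.28
tcp_pos: [0.5074, -0.0468, 0.2113]
orientation: [-0.0, -0.07, 0.998, 0.001]
wrist_force: [-0.8, 1.8, 2.6]
finger_gap: 0.018
```

```bash
python3 -c "
from h import *
wind()"
```

```text
r 61.0 ang -107.1 Fr -1.45 Ftan(resist) -1.27 z 0.2113 F [-0.8  1.8  2.6] tq [ 0.4   0.07 -0.03] gap 0.018 clk 25.27 tilt [-0.001  0.001]
```

play_rows:
  series: "10 -0.48 -0.2 0 0 0 0;10 -0.5 -0.16 0 0 0 0"

```text
clock: 25.52
tcp_pos: [0.5174, -0.0489, 0.2113]
orientation: [-0.0, -0.07, 0.998, 0.001]
wrist_force: [-2.6, 2.2, 2.7]
finger_gap: 0.018
```

```bash
python3 -c "
from h import *
wind()"
```

```text
r 60.9 ang -97.6 Fr -1.88 Ftan(resist) -2.86 z 0.2113 F [-2.6  2.2  2.7] tq [ 0.76  0.37 -0.01] gap 0.018 clk 25.52 tilt [-0.001  0.001]
```

play_rows:
  series: "10 0.5 0.16 0 0 0 0;10 0.48 0.2 0 0 0 0"

```text
clock: 25.78
tcp_pos: [0.5071, -0.047, 0.2115]
orientation: [0.0, -0.07, 0.998, -0.0]
wrist_force: [1.5, 1.7, 0.3]
finger_gap: 0.0181
```

```bash
python3 -c "
from h import *
wind()"
```

```text
r 61.3 ang -107.4 Fr -2.12 Ftan(resist) 0.94 z 0.2115 F [1.5 1.7 0.3] tq [ 0.58 -0.41  0.01] gap 0.0181 clk 25.77 tilt [ 0. -0.]
```

play_rows:
  series: "10 0.28 0.14 0 0 0 0"

```text
clock: 25.9
tcp_pos: [0.504, -0.0457, 0.2115]
orientation: [0.0, -0.07, 0.998, 0.0]
wrist_force: [2.6, 2.0, -0.6]
finger_gap: 0.018
```

```bash
python3 -c "
from h import *
wind()"
```

```text
r 61.1 ang -110.5 Fr -2.76 Ftan(resist) 1.77 z 0.2115 F [ 2.6  2.  -0.6] tq [ 0.68 -0.59  0.04] gap 0.018 clk 25.9 tilt [0.001 0.001]
```

play_rows:
  series: "10 0.27 0.15 0 0 0 0"

```text
clock: 26.02
tcp_pos: [0.5014, -0.0445, 0.2115]
orientation: [0.0, -0.07, 0.998, 0.0]
wrist_force: [2.9, 2.9, -2.1]
finger_gap: 0.0176
```

```bash
python3 -c "
from h import *
wind()"
```

```text
r 61.0 ang -113.2 Fr -3.85 Ftan(resist) 1.54 z 0.2115 F [ 2.9  2.9 -2.1] tq [ 0.69 -0.89  0.06] gap 0.0176 clk 26.02 tilt [0.001 0.001]
```

play_rows:
  series: "10 0.21 0.25 0.03 0 0 0"

```text
clock: 26.15
tcp_pos: [0.4997, -0.0434, 0.2117]
orientation: [0.001, -0.07, 0.998, -0.001]
wrist_force: [3.9, -2.4, 1.0]
finger_gap: 0.018
```

```bash
python3 -c "
from h import *
wind()"
```

```text
r 60.6 ang -115.1 Fr 0.55 Ftan(resist) 4.53 z 0.2117 F [ 3.9 -2.4  1. ] tq [-0.46 -1.06  0.03] gap 0.018 clk 26.15 tilt [ 0.002 -0.002]
```

play_rows:
  series: "10 0.25 0.18 0 0 0 0"

```text
clock: 26.28
tcp_pos: [0.4973, -0.0421, 0.2118]
orientation: [0.001, -0.07, 0.998, -0.001]
wrist_force: [5.2, -0.8, -0.7]
finger_gap: 0.0177
```

```bash
python3 -c "
from h import *
wind()"
```

```text
r 60.6 ang -117.7 Fr -1.70 Ftan(resist) 5.02 z 0.2118 F [ 5.2 -0.8 -0.7] tq [-0.39 -1.25 -0.06] gap 0.0177 clk 26.27 tilt [ 0.003 -0.002]
```

play_rows:
  series: "10 0.25 0.2 0.02 0 0 0"

```text
clock: 26.4
tcp_pos: [0.4948, -0.0408, 0.2117]
orientation: [0.001, -0.069, 0.998, -0.001]
wrist_force: [6.2, -2.7, -1.8]
finger_gap: 0.018
```

```bash
python3 -c "
from h import *
wind()"
```

```text
r 60.6 ang -120.3 Fr -0.83 Ftan(resist) 6.69 z 0.2117 F [ 6.2 -2.7 -1.8] tq [-0.58 -1.32 -0.03] gap 0.018 clk 26.4 tilt [ 0.003 -0.003]
```

play_rows:
  series: "10 0.23 0.2 0 0 0 0"

```text
clock: 26.52
tcp_pos: [0.4925, -0.0394, 0.2118]
orientation: [0.002, -0.069, 0.998, -0.002]
wrist_force: [7.0, -3.4, -1.0]
finger_gap: 0.0177
```

```bash
python3 -c "
from h import *
wind()"
```

```text
r 60.6 ang -122.9 Fr -0.89 Ftan(resist) 7.70 z 0.2118 F [ 7.  -3.4 -1. ] tq [-0.8  -1.51 -0.04] gap 0.0177 clk 26.52 tilt [ 0.004 -0.003]
```

play_rows:
  series: "10 0 0 0 0 0 0"

```text
clock: 26.65
tcp_pos: [0.4924, -0.0393, 0.2118]
orientation: [0.002, -0.069, 0.998, -0.002]
wrist_force: [6.9, -3.5, -1.0]
finger_gap: 0.018
```

```bash
python3 -c "
from h import *
wind()"
```

```text
r 60.6 ang -123.0 Fr -0.85 Ftan(resist) 7.65 z 0.2118 F [ 6.9 -3.5 -1. ] tq [-0.66 -1.27 -0.02] gap 0.018 clk 26.65 tilt [ 0.003 -0.003]
```

play_rows:
  series: "10 -0.12 -0.1 0 0 0 0;10 -0.06 -0.05 0 0 0 0;10 0 0 0 0 0 0"

```text
clock: 27.02
tcp_pos: [0.4931, -0.0398, 0.2115]
orientation: [0.0, -0.07, 0.998, -0.001]
wrist_force: [2.3, -3.8, 2.7]
finger_gap: 0.0177
```

```bash
python3 -c "
from h import *
wind()"
```

```text
r 60.6 ang -122.2 Fr 1.99 Ftan(resist) 3.95 z 0.2115 F [ 2.3 -3.8  2.7] tq [-0.63 -0.67 -0.01] gap 0.0177 clk 27.02 tilt [ 0.001 -0.001]
```

play_rows:
  series: "10 -0.1 -0.1 0 0 0 0;10 0 0 0 0 0 0"

```text
clock: 27.28
tcp_pos: [0.4938, -0.0403, 0.2113]
orientation: [-0.0, -0.07, 0.998, -0.0]
wrist_force: [1.1, -3.2, 4.8]
finger_gap: 0.0183
```

```bash
python3 -c "
from h import *
wind()"
```

```text
r 60.7 ang -121.4 Fr 2.16 Ftan(resist) 2.61 z 0.2113 F [ 1.1 -3.2  4.8] tq [-0.54 -0.24 -0.01] gap 0.0183 clk 27.27 tilt [-0. -0.]
```

play_rows:
  series: "40 0 0 0 0 0 0;60 0 0 0 0 0 0;60 0 0 0 0 0 0"

```text
clock: 27.65
tcp_pos: [0.4934, -0.0397, 0.2105]
orientation: [-0.001, -0.07, 0.998, 0.0]
wrist_force: [-0.2, -0.1, -0.6]
finger_gap: 0.0511
```

Run:
```python
from h import *
wind()
b=cams.read_camera("side")
zoom('side',240,200,320,300,8,'s19',b)
```

```text
r 60.4 ang -122.0 Fr 0.20 Ftan(resist) -0.15 z 0.2105 F [-0.2 -0.1 -0.6] tq [-0.01 -0.08  0.01] gap 0.0511 clk 27.65 tilt [-0.002  0.001]
```

View pics/s19.png

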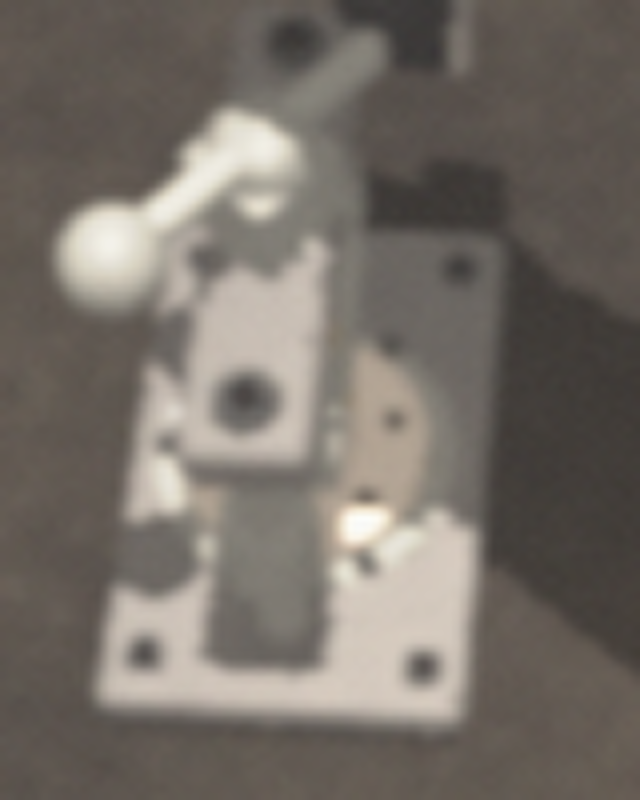

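```bash
python3 - <<'E' | tail -2
from m1 import *
s=px((108,258),8,240,200)
c=onz("side",s,.175); d=np.array([.5252,.0108])-c[:2]
an=np.degrees(np.arctan2(d[1],d[0])); print("img ang",an)
a=np.radians(an+2.2)
go([AX[0]+.0605*np.cos(a),AX[1]+.0605*np.sin(a),.211])
E
```

```text
img ang -118.77484084567004
tool shift cm [-0.43 -0.35 -0.04] head 98.02 turn z None tilt [-1.2e-03  6.0e-04 -1.0e+00] F [-0.47  0.19 -0.26] clk 27.7
```

play_rows:
  series: "60 -0.43 -0.35 0 0 0 0;60 0 0 0 0 0 0;10 0 0 0 0 0 0;10 0 0 0 0 0 0;10 0 0 0 0 0 0"
  newtons: 40

```text
clock: 28.32
tcp_pos: [0.4988, -0.0429, 0.2111]
orientation: [0.0, -0.07, 0.998, 0.0]
wrist_force: [0.4, 0.5, 0.3]
finger_gap: 0.0179
```

```bash
python3 -c "
from h import *
wind()"
```

```text
r 60.6 ang -116.1 Fr -0.65 Ftan(resist) 0.15 z 0.2111 F [0.4 0.5 0.3] tq [ 0.01 -0.02 -0.03] gap 0.0179 clk 28.32 tilt [0. 0.]
```

play_rows:
  series: "10 0.12 0.09 0 0 0 0;10 0 0 0 0 0 0"

```text
clock: 28.58
tcp_pos: [0.4977, -0.0423, 0.2112]
orientation: [0.0, -0.07, 0.998, -0.0]
wrist_force: [0.3, -0.1, -0.3]
finger_gap: 0.018
```

```bash
python3 -c "
from h import *
wind()"
```

```text
r 60.5 ang -117.3 Fr -0.01 Ftan(resist) 0.35 z 0.2112 F [ 0.3 -0.1 -0.3] tq [-0.11 -0.2   0.07] gap 0.018 clk 28.57 tilt [ 0.001 -0.   ]
```

play_rows:
  series: "10 0.12 0.09 0 0 0 0;10 0 0 0 0 0 0"

```text
clock: 28.82
tcp_pos: [0.4966, -0.0417, 0.2113]
orientation: [0.001, -0.07, 0.998, -0.0]
wrist_force: [2.3, -1.9, -1.0]
finger_gap: 0.0179
```

```bash
python3 -c "
from h import *
wind()"
```

```text
r 60.5 ang -118.4 Fr 0.58 Ftan(resist) 2.95 z 0.2113 F [ 2.3 -1.9 -1. ] tq [-0.34 -0.56  0.05] gap 0.0179 clk 28.82 tilt [ 0.001 -0.   ]
```

play_rows:
  series: "10 0.25 0.19 0.02 0 0 0"

```text
clock: 28.95
tcp_pos: [0.4946, -0.0406, 0.2112]
orientation: [0.001, -0.07, 0.998, -0.001]
wrist_force: [6.2, -2.1, -2.0]
finger_gap: 0.0182
```

```bash
python3 -c "
from h import *
wind()"
```

```text
r 60.5 ang -120.6 Fr -1.30 Ftan(resist) 6.38 z 0.2112 F [ 6.2 -2.1 -2. ] tq [-0.76 -1.34  0.02] gap 0.0182 clk 28.95 tilt [ 0.002 -0.001]
```

play_rows:
  series: "10 0.16 0.12 0 0 0 0"

```text
clock: 29.08
tcp_pos: [0.4932, -0.0397, 0.2114]
orientation: [0.002, -0.07, 0.998, -0.001]
wrist_force: [6.3, -3.1, -2.7]
finger_gap: 0.0178
```

```bash
python3 -c "
from h import *
wind()"
```

```text
r 60.5 ang -122.2 Fr -0.78 Ftan(resist) 7.00 z 0.2114 F [ 6.3 -3.1 -2.7] tq [-0.75 -1.41  0.02] gap 0.0178 clk 29.07 tilt [ 0.003 -0.001]
```

play_rows:
  series: "10 0.09 0.07 0.02 0 0 0"

```text
clock: 29.2
tcp_pos: [0.4924, -0.0392, 0.2113]
orientation: [0.002, -0.07, 0.998, -0.001]
wrist_force: [6.0, -2.7, -0.5]
finger_gap: 0.0182
```

```bash
python3 -c "
from h import *
wind()"
```

```text
r 60.5 ang -123.1 Fr -0.97 Ftan(resist) 6.49 z 0.2113 F [ 6.  -2.7 -0.5] tq [-0.84 -1.45 -0.05] gap 0.0182 clk 29.2 tilt [ 0.004 -0.002]
```

play_rows:
  series: "10 0 0 0 0 0 0;10 0 0 0 0 0 0"

```text
clock: 29.45
tcp_pos: [0.4924, -0.0392, 0.2113]
orientation: [0.002, -0.07, 0.998, -0.001]
wrist_force: [7.0, -3.3, -2.0]
finger_gap: 0.0176
```

```bash
python3 -c "
from h import *
wind()"
```

```text
r 60.5 ang -123.1 Fr -1.00 Ftan(resist) 7.66 z 0.2113 F [ 7.  -3.3 -2. ] tq [-0.8  -1.35  0.01] gap 0.0176 clk 29.45 tilt [ 0.004 -0.002]
```

play_rows:
  series: "10 -0.15 -0.12 0 0 0 0;10 -0.12 -0.1 0 0 0 0;10 0 0 0 0 0 0"

```text
clock: 29.82
tcp_pos: [0.4937, -0.0402, 0.211]
orientation: [0.0, -0.07, 0.998, 0.0]
wrist_force: [1.3, -1.4, 2.7]
finger_gap: 0.018
```

```bash
python3 -c "
from h import *
wind()"
```

```text
r 60.7 ang -121.5 Fr 0.50 Ftan(resist) 1.88 z 0.211 F [ 1.3 -1.4  2.7] tq [-0.28 -0.53  0.  ] gap 0.018 clk 29.82 tilt [0. 0.]
```

play_rows:
  series: "10 -0.06 -0.06 -0.02 0 0 0;10 0 0 0 0 0 0;35 0 0 0 0 0 0;60 0 0 0 0 0 0;100 0 0 0 0 0 0;100 0 0 0 0 0 0;100 0 0 -2 0 0 0;100 0 0 -4 0 0 0;100 0 0 -5 0 0 0"

```text
clock: 30.95
tcp_pos: [0.4936, -0.0406, 0.3211]
orientation: [-0.001, -0.07, 0.998, 0.0]
wrist_force: [1.4, 0.2, 0.7]
finger_gap: 0.0852
```

play_rows:
  series: "100 4 -3 0 0 0 0;100 4 -3 0 0 0 0;100 3 -4 0 0 0 0;100 2 -4 0 0 0 0;100 0 -5 0 0 0 0;100 0 0 0 0 0 0"

```text
clock: 31.7
tcp_pos: [0.392, -0.2499, 0.3203]
orientation: [-0.0, -0.068, 0.998, -0.0]
wrist_force: [0.1, -0.3, -0.2]
finger_gap: 0.0856
```

Run:
```python
from h import *
print(pose()[0])
b=cams.read_camera("side");a=cams.read_camera("top")
cv2.imwrite("pics/topf.png",a[:,:,::-1])
zoom('side',210,170,330,300,5,'s20',b);zoom("top",220,110,360,250,5,"t20",a)
```

```text
[ 0.3920439  -0.24991029  0.32032419]
```

View pics/s20.png

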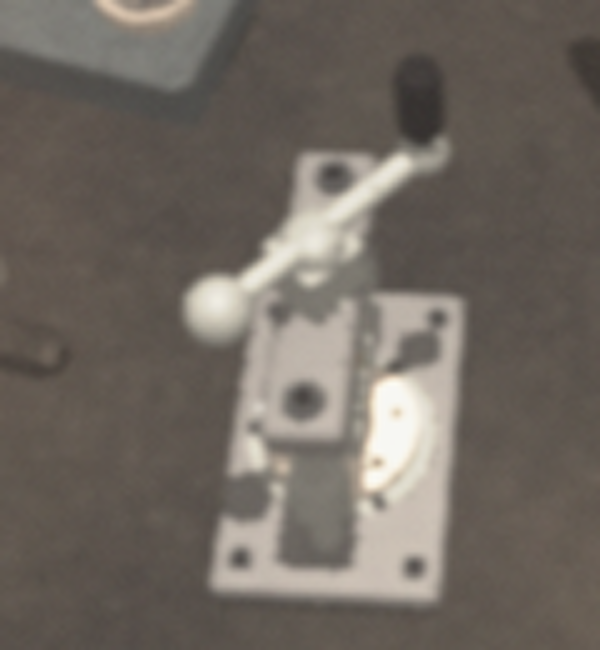

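View pics/topf.png

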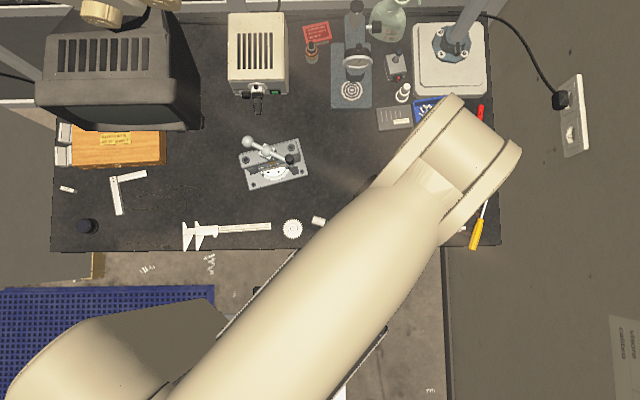

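```bash
python3 - <<'E' | tail -2
from m1 import *
im=cv2.imread("pics/topf.png")[:,:,::-1]; zoom("top",235,125,315,195,10,"t21",im)
s=px((216,308),5,210,170)
c=onz("side",s,.175); d=np.array([.5252,.0108])-c[:2]
print("img ang",np.degrees(np.arctan2(d[1],d[0])),np.hypot(*d))
print(s)
E
```

```text
img ang -120.4696790098931 0.048461410037563095
(252.8, 231.2)
```

View pics/t21.png

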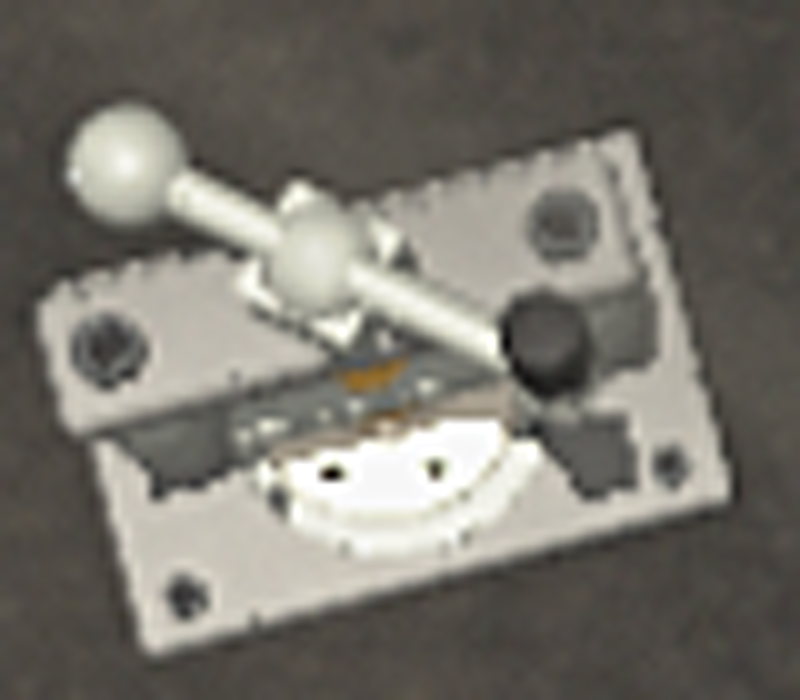

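```bash
python3 - <<'E' | tail -2
from m1 import *
s=px((216,308),5,210,170); t=px((128,162),10,235,125)
print("cw",tri(s,t),"expected z .175")
print("gear/ring etc first-vs-now ok?"); 
a=cv2.imread("pics/top0.png").astype(int);b=cv2.imread("pics/topf.png").astype(int); print("gear region diff",abs(a-b)[218:242,280:303].mean())
E
python3 -c "
from workcell import workorder; print(workorder.hand_in())"
```

```text
gear/ring etc first-vs-now ok?
gear region diff 5.568236714975845
the job is handed in; nothing more can be done
None
```

The ball crank is on the square of the clamp's screw and wound clockwise about 2.4 turns by its grip until the foot bore firmly on the flange. I then let go, moved the arm clear and handed the job in at about 32 s.

**Checks that agreed**
- **Seating:** the hub stopped hard at the shoulder height when I pressed it on. The last pictures show the crank upright on the square with nothing touching it. I also ran a height check from two views, but its output was cut off, so I never saw the result.
- **Firmness:** free winding took 3–4 N at the grip. In the final winding it took 6.4, 7.0 and 6.5 N in motion, and holding still read 7.7 N.

**Checks that failed or disagreed**
- **Overshoot:** on the first approach I read 9.0–9.6 N tangentially, peaking at 9.6 N. Once the total sideways force, including the radial part, was about 10–11 N. So I came close to the 10 N forcing limit.
- **Unwinding:** I let go once, backed off about 25° and wound up again to measure properly. The task did not ask for this.
- **Rise in resistance:** it sometimes rose faster than the stated 1 N per 6°. Judged by angle alone, the clamping could be nearer 6 N than 7 N.
- **Spring-back:** the crank swung back after the earlier releases, about 8° and then 4–5°. After the last one it stood about 3° back. I did not measure the resistance again after that.
- **Bystanders:** the gear looked unmoved in the last picture. The arm hid the ring gauge and part of the plug gauge, so I could not check those; the arm was never brought down near them.

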